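Clear the goldsmith's bench after polishing

ROBOT

A 7-joint arm with a two-finger parallel gripper is mounted at the origin on the work surface. World frame = base frame: x ahead of the robot, y to its left, z up, the work surface at z = 0. Lengths are in m, angles in rad, forces in N, time in s.
With the tool pointing down it reaches from about 0.425 to 1.025 m from the base axis. Payload 9.4 kg.
Tool frame: the origin (TCP) lies at the very end of the fingers, on their centre line; the grasp point (between the pads) lies 19 mm behind it; z points along the fingers, y is the line along which they close (so a half turn about z gives the same grasp; the last joint's range is limited). The gripper opens to 85 mm and grips with 20 to 120 N. Pads are 22 mm wide; open, the fingers measure 114 mm over their backs; the gripper's body (76 mm by 85 mm) begins 54 mm behind the grasp point. The pads swing forward as they close: fully open they stand 13 mm farther back than shut.
Start: joints at [-1.298, 0.599, -0.003, 1.599, 0.002, 0.943, -0.08], TCP at [0.248, 0.681, 0.201] pointing down, gripper open.
Joint ranges: [-2.57, 2.57], [-0.35, 1.97], [-1.29, 1.29], [0.11, 2.56], [-1.05, 4.19], [0.11, 1.86], [-2.63, 2.63]. Speed limits (rad/s): [2.22, 2.22, 3.01, 3.01, 3.14, 3.14, 3.14].

INTERFACE

Orientations are given as a rotation vector (axis times angle).
In Python, from plant import bot gives the robot as it stands. The module is installed in compiled form; this text tells all that it offers.
- The arm moves only by the shell command python3 -m inch 'ROWS' [OPENING] [FORCE]. ROWS is a JSON object of lists of equal length, an entry for each row: "slide": the shift along the tool's x, y, z in mm, a list of three; "rotation": the turn, a rotation vector about the tool's x, y, z in rad, a list of three. In form: {"slide": [[tx, ty, tz], ...], "rotation": [[rx, ry, rz], ...]}. A call has 1 to 8 rows; each row is the pose to reach, as a shift and turn from the pose commanded when the call began, along the tool's axes at that moment; what a row does not reach only later rows make up. A row lasts 1/8 s, in which the tool goes at most 62.5 mm and 10.7 degrees, less where a joint would pass 70% of its speed; a pose out of reach is approached as far as the arm can. A call with a gripper value outside its range is refused whole. OPENING is the opening, from 0 (shut) to 1 (fully open), set as the call begins (- or left out, the last holds). The fingers move at their own pace and stop on an object; FORCE is the grip in N (left out, the last holds). Time passes only in rows, so rows that repeat a pose let the fingers close. It gives the time, the measured TCP pose, the force, the opening and the grip force at its end, in the units of the state.
- bot.get_state(): the state, without advancing time (a new reading comes with each control period).
- bot.get_image(name): name is "scene" or "top" or "wrist"; returns a dict with "img" (420x560x3 uint8, red, green, blue), "range_z" (420x560 float32, m along the optical axis (not along the pixel's ray), 0 where there is no reading), "fx", "fy", "cx", "cy" (pixels), "rvec" (rotation vector, rad) and "tvec" (3), from world to camera coordinates, as OpenCV has them. Camera axes: x right, y down, z forward; pixel columns grow to the right and rows downward; lengths in m; the calibration is good to about 2 mm. A picture is of the moment at which its call begins.
- bot.job_done(): hands the job in; it is judged then, once.
The state is a dict: "time_s": time; "joints": joint angles; "qvel": joint speeds; "joint_torque": joint torques, N m; "tcp_pos": TCP position; "ee_rot": TCP orientation; "ft_force": force on the tool from outside, world axes, zero at the start; "moment": the same for the moment, N m; "grip_width": finger opening in m; "grasp_force": force on a finger pad.
Only numpy, scipy, OpenCV 4.12 (cv2) and the standard library are available. Lean on these libraries where they do the work, as an engineer would, in place of code of your own. Each camera call takes 0.05 s, during which the arm holds its last target. There are 200 camera calls.

TASK

The polishing is finished, so clear the bench: take every bangle from the slotted block, thread it over the upturned tip of the bent drying rod and slide it round the elbow and along the straight run, so that in the end all of them hang there close together, up against the brass stop. Stand every buff stick in the divided caddy, one to a compartment, handle end down on the floor and leather end up. Leave the jar, the torch and the pliers where they are.

Things in the scene. Friction and masses are not known exactly. Their poses are not given: they have to be found in the camera images.
- rod_stop (a point): On a fixed drying stand: a single bent steel rod, 8 mm thick, centre line 170 mm up, held by a 12 mm post on a 120 mm iron base. This point is on the rod's centre line at the open face of its brass stop collar (30 mm across, 8 mm thick; post axis at x = -26 mm). x runs along the straight run away from the stop, z up. At x = 129 mm the rod turns a right angle (bend radius 20 mm) to +y.
- rod_elbow (a point): Outer corner where the centre lines of the straight run and the tip's arm would meet, 129 mm from the stop's face, height 170 mm.
- rod_tip (a point): Centre of the 11 mm ball at the rod's only free end, where bangles go on. The arm from the elbow runs level along rod_stop's +y for 90 mm, then bends up 45 degrees to this tip: 115 mm from the elbow's corner in y and 195 mm above the bench. Axes as rod_stop's.
- block: Slotted light-wood block, 95 x 160 x 40 mm, fixed to the bench; origin at the centre of its underside, z up, y along its length. Three slots 63 mm long (along x) and 15 mm wide at y = -50, 0 and +50 mm; each bangle stands on edge in one, its top about 94 mm above the bench.
- bangle1_center (a point): Centre of a polished silver-grey bangle, a rigid closed ring: outer diameter 72 mm, inner 62 mm, band 14 mm wide (along its axis), 5 mm thick, about 90 g. Its y axis is the ring's axis; in the block it stands on edge, axis level, centre 58 mm above the bench. May be absent.
- bangle2_center (a point): Centre of a polished silver-grey bangle, a rigid closed ring: outer diameter 72 mm, inner 62 mm, band 14 mm wide (along its axis), 5 mm thick, about 90 g. Its y axis is the ring's axis; in the block it stands on edge, axis level, centre 58 mm above the bench. May be absent.
- bangle3_center (a point): Centre of a polished silver-grey bangle, a rigid closed ring: outer diameter 72 mm, inner 62 mm, band 14 mm wide (along its axis), 5 mm thick, about 90 g. Its y axis is the ring's axis; in the block it stands on edge, axis level, centre 58 mm above the bench. May be absent.
- caddy: Open plywood tool caddy, fixed to the bench, 91 mm (x) by 134 mm (y) outside, rim 90 mm above the bench; walls, dividers and floor 5 mm thick, dividers as high as the rim: 2 x 3 compartments, each 38 x 38 mm inside and 85 mm deep, centred at x = -21.5 and 21.5 mm and y = -43, 0 and 43 mm. Origin at the centre of its underside, x away from the robot, z up.
- stick1_center (a point): Centre of a buff stick: straight wooden bar 180 mm long, 22 mm wide, 24 mm thick, about 50 g, lying flat on the bench (centre 12 mm up). Its x axis runs along it from the bare wooden handle end to the brown leather-faced end (leather on the last 66 mm; the handle end's last 10 mm narrow to 15 x 17 mm); y is across its width. May be absent.
- stick2_center (a point): Centre of a buff stick: straight wooden bar 180 mm long, 22 mm wide, 24 mm thick, about 50 g, lying flat on the bench (centre 12 mm up). Its x axis runs along it from the bare wooden handle end to the brown leather-faced end (leather on the last 66 mm; the handle end's last 10 mm narrow to 15 x 17 mm); y is across its width. May be absent.
- stick3_center (a point): Centre of a buff stick: straight wooden bar 180 mm long, 22 mm wide, 24 mm thick, about 50 g, lying flat on the bench (centre 12 mm up). Its x axis runs along it from the bare wooden handle end to the brown leather-faced end (leather on the last 66 mm; the handle end's last 10 mm narrow to 15 x 17 mm); y is across its width. May be absent.
- jar: Glass jar with a green lid, 66 mm across, 85 mm tall, loose; origin at the centre of its underside. Bystander.
- torch: Yellow gas torch, can 64 mm across, 125 mm tall with a brass burner to about 200 mm, loose; origin at the centre of its underside. Bystander.
- pliers: Pliers with red handles, about 150 mm long, lying loose; origin under their pivot. Bystander.

How it is judged:
By the outcome, as a careful person would: the job done as asked, in the order asked, and still so for the second after the job is handed in, with the robot touching nothing.
Of bangle1, bangle2, bangle3 only 2 to 3 are there at a start; the rules pass over those that are not, and their reading is None.
Of stick1, stick2, stick3 only 2 to 3 are there at a start; the rules pass over those that are not, and their reading is None.
At some moment in a run one of stick1, stick2, stick3 may be knocked a few centimetres aside while the robot is not near it.
It also fails if it takes over 210 s, if anything falls off the work surface, if the arm or the gripper's body presses on something with over 40 N, if the wrist force passes 120 N, or if a joint passes its speed limit or range.

## Working session

There is one attempt and no reset: what is moved stays moved. The work goes in short steps, Python scripts to look and compute and a shell command to move; the robot and the scene stay as the last step left them, time stands still between calls to the robot, and variables do not carry over. Pictures are saved under pics/ and viewed, at most 14 in all, crops included, and the job is handed in when it is done.

```bash
mkdir -p pics; ls
cat > h.py <<'E'
import numpy as np, cv2
from scipy.spatial.transform import Rotation as R
from plant import bot
def cam(n):
    d=bot.get_image(n); d['R']=cv2.Rodrigues(np.array(d['rvec'],float))[0]; d['t']=np.array(d['tvec'],float).ravel(); return d
def cloud(d):
    z=d['range_z']; v,u=np.indices(z.shape)
    p=np.stack([(u-d['cx'])/d['fx']*z,(v-d['cy'])/d['fy']*z,z],-1)
    P=(p-d['t'])@d['R']; P[z<=0]=np.nan; return P
def ray(d,u,v,h):
    r=np.array([(u-d['cx'])/d['fx'],(v-d['cy'])/d['fy'],1])@d['R']; c=-d['t']@d['R']
    return c+r*(h-c[2])/r[2]
def proj(d,p):
    q=d['R']@np.array(p)+d['t']; return d['fx']*q[0]/q[2]+d['cx'],d['fy']*q[1]/q[2]+d['cy']
def save(d,n): cv2.imwrite('pics/'+n,d['img'][...,::-1])
E
python3 - <<'E'
from h import *
for n in('scene','top'):
    d=cam(n); save(d,n+'0.png'); print(n,-d['t']@d['R'],d['fx'],np.round(d['R'],3).tolist())
s=bot.get_state(); print(s)
E
```

```text
pics
scene [ 1.26369471 -0.58712932  0.77803995] 424.9445558008388 [[0.665, 0.746, -0.017], [0.426, -0.398, -0.813], [-0.613, 0.533, -0.583]]
top [ 0.45259375 -0.00777287  1.46253598] 477.9863135653891 [[-0.027, -1.0, 0.004], [-0.992, 0.026, -0.123], [0.123, -0.007, -0.992]]
{'time_s': 0.1, 'joints': array([-1.29768791,  0.60001668, -0.00256755,  1.6000022 ,  0.0018041 ,
        0.9428988 , -0.07983083]), 'qvel': array([-0.00094223, -0.00345993, -0.00016886, -0.00281337, -0.0003362 ,
        0.00026736, -0.00022332]), 'joint_torque': array([ 4.68139115e-03, -7.77989244e+01,  1.56952556e+00, -2.58625764e+01,
        1.25410961e-02,  5.43051283e-03, -3.84005318e-05]), 'tcp_pos': array([0.2483221 , 0.68068693, 0.19994056]), 'ee_rot': array([-5.46582762e-01, -3.09356005e+00,  2.06959798e-03]), 'ft_force': array([ 0.1385994 , -0.4953527 , -0.27094791]), 'moment': array([ 0.07576012, -0.06716967, -0.0511484 ]), 'grasp_force': 0.0, 'grip_width': 0.08518857384642803}
```

View pics/scene0.png

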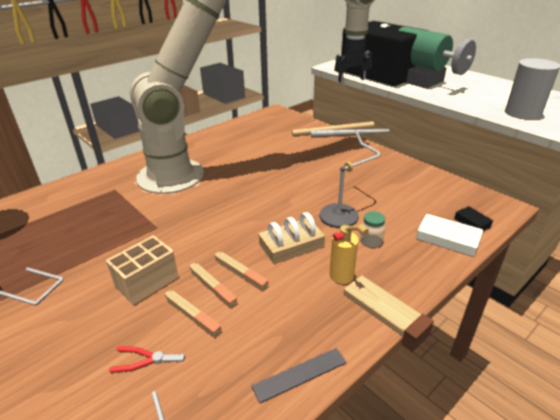

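View pics/top0.png

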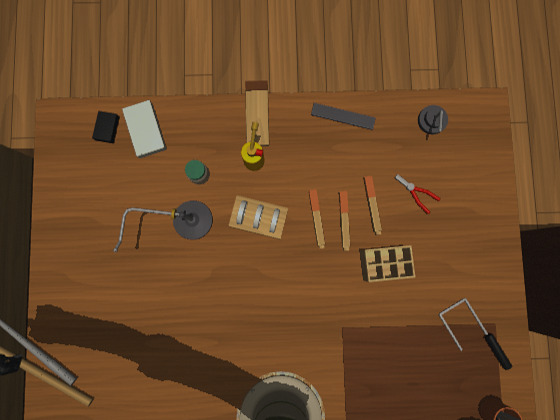

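The scene has three bangles in the block (top px ~241,213 / 258,217 / 275,220), three sticks (~317,218 / 345,221 / 373,205), caddy at ~(388,264), and the rod stop at ~(177,213) with its elbow at ~(127,210) and tip at ~(116,249).

```bash
cat > m.py <<'E'
from h import *
d=cam('top'); P=cloud(d); im=d['img']
def reg(u0,u1,v0,v1,z0,z1):
    m=np.zeros(im.shape[:2],bool); m[v0:v1,u0:u1]=1
    with np.errstate(all='ignore'): return m&(P[...,2]>z0)&(P[...,2]<z1)
def rect(m,h):
    v,u=np.nonzero(m); w=np.array([ray(d,a,b,h)[:2] for a,b in zip(u,v)])
    r=cv2.minAreaRect((w*1000).astype(np.float32)); return r
for nm,a,h in(('block',(225,295,190,245,.03,.05),.04),('caddy',(358,420,240,285,.08,.1),.09)):
    print(nm,rect(reg(*a),h), reg(*a).sum())
for nm,a in(('s1',(305,330,182,252)),('s2',(336,354,184,254)),('s3',(358,385,170,238))):
    m=reg(*a,.015,.04); r=rect(m,.024)
    g=im.astype(int); lea=m&(g[...,1]<0.55*g[...,0]); 
    v,u=np.nonzero(m);vl,ul=np.nonzero(lea)
    print(nm,r,m.sum(),'all',ray(d,u.mean(),v.mean(),.024),'lea',ray(d,ul.mean(),vl.mean(),.024))
for nm,a in(('rod',(105,195,200,255,.15,.22)),):
    m=reg(*a); print(nm,m.sum()); v,u=np.nonzero(m)
    for i in range(0,len(u),6): print(u[i],v[i],np.round(P[v[i],u[i]],3))
m=reg(230,290,195,240,.06,.12); n,l,st,c=cv2.connectedComponentsWithStats(m.astype(np.uint8))
for i in range(1,n): 
    if st[i,4]>8: print('bangle',c[i],np.round(np.nanmean(P[l==i],0),4),rect(l==i,.085))
for p in((200,170),(250,150)): print(np.round(ray(d,*p,.1),3))
E
python3 m.py
```

```text
block ((587.7901000976562, 53.3299446105957), (159.48406982421875, 95.14970397949219), 74.34371185302734) 1296
caddy ((439.8888854980469, -320.6061096191406), (90.83549499511719, 135.63677978515625), 3.939324378967285) 523
s1 ((579.7714233398438, -123.94279479980469), (179.49307250976562, 23.036563873291016), 7.122488975524902) 438 all [ 0.58102572 -0.12364552  0.024     ] lea [ 0.63508003 -0.11672546  0.024     ]
s2 ((571.804931640625, -207.2822723388672), (176.4178009033203, 23.865100860595703), 0.8133284449577332) 443 all [ 0.57265783 -0.20714536  0.024     ] lea [ 0.62741452 -0.20677259  0.024     ]
s3 ((616.2616577148438, -294.99835205078125), (179.72865295410156, 24.458702087402344), 7.313998699188232) 445 all [ 0.61788797 -0.29513399  0.024     ] lea [ 0.67255081 -0.28796566  0.024     ]
rod 356
131 207 [0.61  0.392 0.171]
129 208 [0.608 0.398 0.169]
135 208 [0.607 0.381 0.171]
141 208 [0.606 0.363 0.177]
126 209 [0.604 0.404 0.174]
132 209 [0.604 0.388 0.175]
138 209 [0.603 0.371 0.176]
144 209 [0.603 0.356 0.171]
150 209 [0.603 0.34  0.172]
175 209 [0.601 0.271 0.177]
129 21
[... 1210 characters left out ...]
18 0.417 0.173]
119 243 [0.513 0.418 0.186]
117 245 [0.507 0.423 0.187]
115 247 [0.502 0.425 0.196]
116 248 [0.499 0.421 0.199]
117 249 [0.496 0.419 0.197]
115 251 [0.491 0.424 0.198]
bangle [240.63478261 211.19130435] [0.5998 0.1012 0.0841] ((599.5613403320312, 101.26437377929688), (15.23554801940918, 68.29920959472656), 74.31022644042969)
bangle [257.16949153 215.72033898] [0.5854 0.0536 0.0838] ((585.4771728515625, 53.41773986816406), (14.761234283447266, 69.62218475341797), 74.76899719238281)
bangle [274.06086957 219.42608696] [0.5732 0.005  0.0847] ((572.7190551757812, 5.246164321899414), (14.017958641052246, 68.15245819091797), 73.81564331054688)
[0.721 0.216 0.1  ]
[0.776 0.07  0.1  ]
```

```bash
cat >> h.py <<'E'
def down(yaw):  # tool z down, tool y at world angle yaw (deg)
    a=np.radians(yaw); y=np.array([np.cos(a),np.sin(a),0]); z=np.array([0,0,-1.]); return R.from_matrix(np.stack([np.cross(y,z),y,z],1))
def rel(p,Rt,p0=None,R0=None):
    if p0 is None:
        s=bot.get_state(); p0=s['tcp_pos']; R0=R.from_rotvec(s['ee_rot'])
    return np.round(R0.inv().apply(np.array(p)-p0)*1000,1).tolist(),np.round((R0.inv()*Rt).as_rotvec(),3).tolist()
def chain(poses):
    # each call's target relative to the previous pose (one call per pose)
    s=bot.get_state(); p0=s['tcp_pos']; R0=R.from_rotvec(s['ee_rot'])
    for p,Rt in poses:
        print(*rel(p,Rt,p0,R0)); p0,R0=np.array(p),Rt
E
python3 -c "
from h import *
chain([((.600,.101,.25),down(74.5)),((.5998,.101,.16),down(74.5))])"
```

```text
[-529.0, -424.2, -49.4] [-0.001, 0.0, -0.079]
[0.2, -0.1, 90.0] [0.0, 0.0, 0.0]
```

```bash
python3 -m inch '{"slide":[[0,0,-50],[0,0,-100],[0,0,-100]],"rotation":[[0,0,0],[0,0,0],[0,0,0]]}' 0.5
python3 -m inch '{"slide":[[-529,-424,0],[-529,-424,0],[-529,-424,0],[-529,-424,0],[-529,-424,0],[-529,-424,0],[-529,-424,0],[-529,-424,0]],"rotation":[[0,0,-0.079],[0,0,-0.079],[0,0,-0.079],[0,0,-0.079],[0,0,-0.079],[0,0,-0.079],[0,0,-0.079],[0,0,-0.079]]}'
python3 -c "
from h import *
s=bot.get_state();print(s['joints'],s['tcp_pos'])
chain([((.600,.101,.25),down(74.5))])"
```

```text
time_s: 0.52
tcp_pos: [0.2492, 0.6829, 0.3053]
ee_rot: [0.547, 3.093, 0.011]
ft_force: [-0.0, -0.1, -1.5]
grip_width: 0.0431
grasp_force: 0.0
time_s: 1.52
tcp_pos: [0.5082, 0.2516, 0.3]
ee_rot: [-0.424, -3.112, 0.001]
ft_force: [0.7, 0.2, -0.7]
grip_width: 0.0425
grasp_force: 0.0
[-0.61945692  0.30586144  0.07929901  1.85012284 -0.0285134   0.98755019
  0.77208952] [0.50822897 0.25158117 0.29997994]
[-128.7, -120.5, 50.0] [-0.001, -0.001, -0.0]
```

```bash
python3 -m inch '{"slide":[[-60,-60,20],[-129,-120,50],[-129,-120,50],[-129,-120,50],[-129,-120,50]],"rotation":[[0,0,0],[0,0,0],[0,0,0],[0,0,0],[0,0,0]]}' 0.45
python3 - <<'E'
from h import *
s=bot.get_state();print(s['joints'],s['tcp_pos'],s['ee_rot'])
d=cam('wrist'); save(d,'w1.png'); print(-d['t']@d['R'],d['fx'])
for p in((.5998,.1012,.094),(.5854,.0536,.094),(.573,.005,.094)): print(proj(d,p))
E
```

```text
time_s: 2.15
tcp_pos: [0.5994, 0.1038, 0.2499]
ee_rot: [-0.424, -3.111, 0.0]
ft_force: [0.6, 0.5, 0.1]
grip_width: 0.0382
grasp_force: 0.0
[-0.34956906  0.40834322  0.12079769  1.82684873 -0.06110067  0.91148397
  1.0986726 ] [0.59942977 0.1037745  0.24987903] [-4.24229162e-01 -3.11123866e+00  2.65493906e-04]
[0.52649479 0.12346651 0.4230082 ] 358.32229133703487
(np.float64(277.8860976321673), np.float64(173.82490378022575))
(np.float64(224.92540362038704), np.float64(172.6631850654297))
(np.float64(171.60829009814864), np.float64(173.78558286820387))
```

View pics/w1.png

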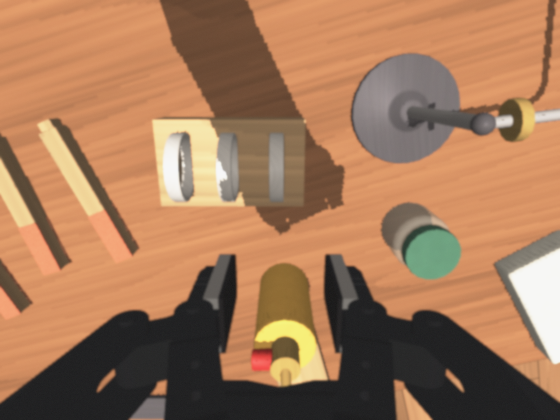

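Wrist view: bangles at columns ~277, 228 and 178 (row ~167), fingers at the bottom, stop collar at (518,118). I'll measure the ring tops with depth.

Run:
```python
from h import *
d=cam('wrist'); P=cloud(d)
with np.errstate(all='ignore'): m=(P[...,2]>.07)&(P[...,2]<.11)
m[:, 320:]=0; m[215:]=0
n,l,st,c=cv2.connectedComponentsWithStats(m.astype(np.uint8))
for i in range(1,n):
    if st[i,4]>30:
        Q=P[l==i]; T=Q[Q[:,2]>.085]; r=cv2.minAreaRect((Q[:,:2]*1000).astype(np.float32))
        print(c[i],st[i,4],Q[:,2].max(),r,'top',np.round((T.max(0)+T.min(0))/2,4),np.round(np.median(T,0),4), len(T))
v,u=np.indices(m.shape)
with np.errstate(all='ignore'): b=(P[...,2]>.036)&(P[...,2]<.044)&(u>140)&(u<320)&(v<215)&(v>100)
print('block',cv2.minAreaRect((P[b][:,:2]*1000).astype(np.float32)))
with np.errstate(all='ignore'): b=(P[...,2]>.16)&(P[...,2]<.19)&(u>480)&(v<200)
Q=P[b]; g=d['img'][b].astype(int); br=(g[:,0]-g[:,2]>50); print('brass',br.sum(),np.median(Q[br],0),Q[br].min(0),Q[br].max(0));
```

```text
[222.81595745 169.51276596] 940 0.0933597288209198 ((587.21923828125, 50.53137969970703), (14.393563270568848, 65.50906372070312), 73.67675018310547) top [0.5871 0.0505 0.0892] [0.586  0.0508 0.0898] 601
[171.32517839 169.67686035] 981 0.09349040918825242 ((574.2086791992188, 2.1179943084716797), (14.496578216552734, 64.68314361572266), 74.42424011230469) top [0.5744 0.0022 0.0892] [0.5727 0.003  0.0897] 615
[274.48522727 169.78068182] 880 0.09361921118321426 ((600.5880737304688, 98.14411926269531), (13.31200885772705, 64.14584350585938), 74.58850860595703) top [0.6005 0.098  0.0893] [0.5995 0.0988 0.0898] 568
block ((588.0977783203125, 49.79787826538086), (160.51345825195312, 95.47406005859375), 74.55662536621094)
brass 663 [0.58887008 0.27321947 0.18213134] [0.57502336 0.25003635 0.16014511] [0.60445921 0.30216279 0.18675296]
```

```bash
python3 -m inch '{"slide":[[-2,-4,40],[-2,-4,80],[-2,-4,115],[-2,-4,140],[-2,-4,155],[-2,-4,165],[-2,-4,165],[-2,-4,165]],"rotation":[[0,0,0],[0,0,0],[0,0,0],[0,0,0],[0,0,0],[0,0,0],[0,0,0],[0,0,0]]}' 0.38
python3 -m inch '{"slide":[[0,0,0],[0,0,0],[0,0,0],[0,0,0],[0,0,0],[0,0,0]],"rotation":[[0,0,0],[0,0,0],[0,0,0],[0,0,0],[0,0,0],[0,0,0]]}' 0 20
python3 - <<'E'
from h import *
d=cam('wrist'); save(d,'w2.png')
E
```

```text
time_s: 3.25
tcp_pos: [0.6014, 0.0993, 0.0865]
ee_rot: [0.424, 3.112, 0.001]
ft_force: [0.3, -0.4, 0.7]
grip_width: 0.0323
grasp_force: 0.0
time_s: 4.0
tcp_pos: [0.6009, 0.0991, 0.0857]
ee_rot: [0.424, 3.113, -0.0]
ft_force: [1.0, -0.1, 0.4]
grip_width: 0.0
grasp_force: 0.0
```

View pics/w2.png

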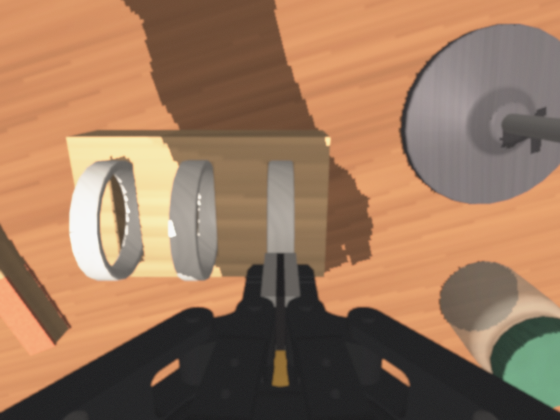

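The fingers have shut (0 width) at ~(280,260) beside or above the ring, without holding it. I'll check the depths.

Run:
```python
from h import *
d=cam('wrist'); P=cloud(d); s=bot.get_state(); print(s['tcp_pos'],s['grip_width'],proj(d,s['tcp_pos']),proj(d,(.6006,.0981,.094)))
for v in range(150,310,8): print(v,[ (np.round(P[v,u]*1000).tolist()) for u in (262,280,298)])
```

```text
[0.60092173 0.09910556 0.08569289] 0.0002829086190549528 (np.float64(280.93055144130864), np.float64(239.55887088577015)) (np.float64(278.88486961325316), np.float64(246.16342127997413))
150 [[560.0, 99.0, 40.0], [563.0, 109.0, 40.0], [566.0, 120.0, 41.0]]
158 [[565.0, 97.0, 40.0], [568.0, 108.0, 39.0], [570.0, 119.0, 41.0]]
166 [[569.0, 96.0, 40.0], [568.0, 108.0, 62.0], [575.0, 117.0, 40.0]]
174 [[574.0, 94.0, 40.0], [570.0, 107.0, 71.0], [580.0, 116.0, 40.0]]
182 [[579.0, 93.0, 40.0], [573.0, 106.0, 76.0], [585.0, 115.0, 40.0]]
190 [[584.0, 91.0, 39.0], [576.0, 105.0, 81.0], [590.0, 113.0, 40.0]]
198 [[589.0, 90.0, 40.0], [580.0, 105.0, 83.0], [595.0, 112.0, 41.0]]
206 [[595.0, 88.0, 39.0], [583.0, 104.0, 85.0], [601.0, 111.0, 40.0]]
214 [[600.0, 87.0, 40.0], [587.0, 103.0, 86.0], [605.0, 109.0, 41.0]]
222 [[605.0, 85.0, 40.0], [590.0, 102.0, 89.0], [611.0, 108.0, 40.0]]
230 [[611.0, 84.0, 39.0], [594.0, 101.0, 91.0], [617.0, 107.0, 39.0]]
238 [[616.0, 82.0, 40.0], [598.0, 99.0, 91.0], [623.0, 105.0, 39.0]]
246 [[621.0, 81.0, 40.0], [601.0, 98.0, 92.0], [627.0, 104.0, 41.0]]
254 [[627.0, 79.0, 40.0], [592.0, 101.0, 122.0], [634.0, 102.0, 40.0]]
262 [[633.0, 77.0, 40.0], [592.0, 101.0, 129.0], [639.0, 101.0, 40.0]]
270 [[594.0, 93.0, 128.0], [592.0, 101.0, 136.0], [598.0, 107.0, 128.0]]
278 [[591.0, 94.0, 140.0], [592.0, 101.0, 141.0], [nan, nan, nan]]
286 [[591.0, 95.0, 146.0], [592.0, 101.0, 148.0], [594.0, 107.0, 147.0]]
294 [[591.0, 95.0, 152.0], [591.0, 101.0, 153.0], [594.0, 107.0, 152.0]]
302 [[588.0, 96.0, 161.0], [594.0, 100.0, 153.0], [591.0, 107.0, 161.0]]
```

The fingertips really end at z≈0.118 while the reported TCP is 0.086, so they closed above the ring. I'll open, go lower and check again.

```bash
python3 -m inch '{"slide":[[0,0,0],[0,0,0],[0,0,0],[0,0,0],[0,0,5],[0,0,10],[0,0,15],[0,0,15]],"rotation":[[0,0,0],[0,0,0],[0,0,0],[0,0,0],[0,0,0],[0,0,0],[0,0,0],[0,0,0]]}' 0.38
python3 - <<'E'
from h import *
d=cam('wrist'); P=cloud(d); save(d,'w3.png');s=bot.get_state(); print(s['tcp_pos'],proj(d,s['tcp_pos']))
# lowest near-camera points = fingers (x .585-.615, either side)
with np.errstate(all='ignore'): m=(P[...,2]>.097)&(P[...,0]<.62)&(abs(P[...,1]-.1)<.045)
v,u=np.nonzero(m); i=np.argsort(P[m][:,2])[:12]; print(np.c_[u[i],v[i],P[m][i]*1000].round(0).tolist())
E
```

```text
time_s: 5.1
tcp_pos: [0.6005, 0.099, 0.0701]
ee_rot: [-0.424, -3.112, 0.001]
ft_force: [0.0, 0.3, -0.0]
grip_width: 0.0325
grasp_force: 0.0
[0.60073111 0.09905013 0.07035525] (np.float64(281.0272511066205), np.float64(239.99182039292543))
[[316.0, 277.0, 609.0, 113.0, 101.0], [316.0, 278.0, 610.0, 113.0, 101.0], [243.0, 281.0, 602.0, 81.0, 101.0], [243.0, 280.0, 602.0, 81.0, 101.0], [243.0, 278.0, 601.0, 81.0, 102.0], [243.0, 279.0, 601.0, 81.0, 102.0], [243.0, 277.0, 600.0, 82.0, 102.0], [316.0, 280.0, 610.0, 112.0, 102.0], [316.0, 281.0, 611.0, 112.0, 102.0], [242.0, 260.0, 592.0, 84.0, 102.0], [316.0, 279.0, 610.0, 113.0, 102.0], [243.0, 276.0, 599.0, 82.0, 102.0]]
```

View pics/w3.png

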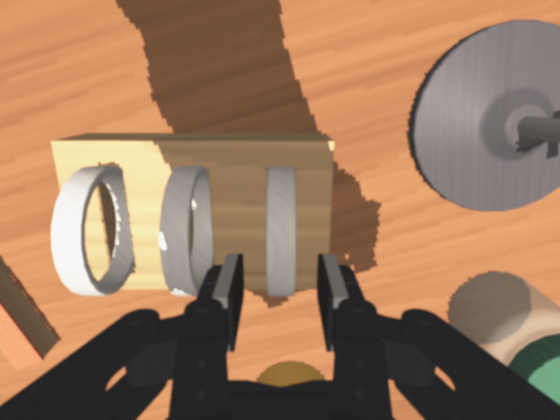

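Fingertips at (242,260) and (316,277) have z≈0.101 with the TCP at 0.070, so the real tips sit ~31 mm behind the reported TCP. They straddle the ring well, so I'll lower 16 mm and close.

```bash
python3 -m inch '{"slide":[[0,0,8],[0,0,16],[0,0,16],[0,0,16]],"rotation":[[0,0,0],[0,0,0],[0,0,0],[0,0,0]]}' 0.38
python3 -m inch '{"slide":[[0,0,0],[0,0,0],[0,0,0],[0,0,0],[0,0,0],[0,0,0]],"rotation":[[0,0,0],[0,0,0],[0,0,0],[0,0,0],[0,0,0],[0,0,0]]}' 0 20
python3 - <<'E'
from h import *
d=cam('wrist'); P=cloud(d); s=bot.get_state()
with np.errstate(all='ignore'): m=(P[...,2]>.07)&(P[...,0]<.62)&(abs(P[...,1]-.1)<.03)&(np.indices(P.shape[:2])[0]>235)
v,u=np.nonzero(m); i=np.argsort(P[m][:,2])[:200:12]; print(np.c_[u[i],v[i],P[m][i]*1000].round(0).tolist())
E
```

```text
time_s: 5.65
tcp_pos: [0.6009, 0.099, 0.0546]
ee_rot: [-0.424, -3.113, 0.0]
ft_force: [0.2, 0.1, 0.4]
grip_width: 0.0324
grasp_force: 0.0
time_s: 6.4
tcp_pos: [0.6011, 0.0991, 0.0549]
ee_rot: [0.424, 3.112, 0.0]
ft_force: [0.1, 0.6, 3.0]
grip_width: 0.0129
grasp_force: 22.2
[[265.0, 307.0, 620.0, 86.0, 83.0], [278.0, 305.0, 620.0, 93.0, 85.0], [265.0, 303.0, 617.0, 87.0, 85.0], [273.0, 305.0, 618.0, 90.0, 86.0], [275.0, 304.0, 618.0, 92.0, 86.0], [272.0, 305.0, 618.0, 90.0, 86.0], [279.0, 303.0, 618.0, 94.0, 86.0], [287.0, 303.0, 619.0, 97.0, 87.0], [292.0, 303.0, 619.0, 99.0, 87.0], [290.0, 303.0, 619.0, 98.0, 87.0], [285.0, 240.0, 588.0, 104.0, 87.0], [283.0, 302.0, 617.0, 96.0, 87.0], [264.0, 237.0, 584.0, 96.0, 87.0], [274.0, 236.0, 585.0, 100.0, 87.0], [285.0, 247.0, 591.0, 104.0, 87.0], [281.0, 302.0, 617.0, 95.0, 88.0], [285.0, 301.0, 617.0, 97.0, 88.0]]
```

Gripped (12.9 mm, 22 N). I'll tighten and lift, and compute the threading chain.

```bash
python3 -m inch '{"slide":[[0,0,0],[0,0,0],[0,0,-30],[0,0,-80],[0,0,-130],[0,0,-180],[0,0,-205],[0,0,-205]],"rotation":[[0,0,0],[0,0,0],[0,0,0],[0,0,0],[0,0,0],[0,0,0],[0,0,0],[0,0,0]]}' 0 60
cat > thread.py <<'E'
from h import *
import sys
n=int(sys.argv[1])  # bangle number: release distance 45+14*(n-1)
E=np.array([.608,.411]);a=np.array([-.99,.14]);d=np.array([.14,.99]); S=E-.129*d; C=E+.02*a-.02*d
q=lambda p,z,y:((p[0],p[1],z),down(y))
chain([q(E+.178*a,.26,172),q(E+.178*a,.181,172),q(E+.022*a,.181,172),q(C+.0141*(d-a),.181,127),q(E-.02*d,.181,82),q(S+(.045+.014*(n-1))*d,.181,82)])
E
python3 thread.py 1; python3 -c "
from h import *; s=bot.get_state();print(s['joints'])"
```

```text
time_s: 7.45
tcp_pos: [0.6014, 0.0992, 0.2612]
ee_rot: [0.424, 3.11, 0.002]
ft_force: [-0.2, -0.6, -1.8]
grip_width: 0.0114
grasp_force: 58.9
[253.5, 279.1, 0.9] [-0.001, 0.003, -1.702]
[0.0, 0.0, 79.0] [0.0, 0.0, 0.0]
[0.1, -156.0, 0.0] [0.0, 0.0, 0.0]
[5.9, -16.1, 0.0] [0.0, 0.0, 0.785]
[5.8, -14.1, 0.0] [0.0, 0.0, 0.785]
[0.1, -64.0, 0.0] [0.0, 0.0, 0.0]
[-0.34677458  0.39709828  0.12754419  1.81453507 -0.06149063  0.93096939
  1.10760588]
```

```bash
python3 -m inch '{"slide":[[253,279,0],[253,279,0],[253,279,0],[253,279,0],[253,279,0],[253,279,0],[253,279,0],[253,279,0]],"rotation":[[0,0,-0.18],[0,0,-0.36],[0,0,-0.54],[0,0,-0.72],[0,0,-0.9],[0,0,-1.08],[0,0,-1.26],[0,0,-1.44]]}'
python3 -m inch '{"slide":[[0,0,0],[0,0,0],[0,0,0],[0,0,0]],"rotation":[[0,0,-0.18],[0,0,-0.26],[0,0,-0.26],[0,0,-0.26]]}'
python3 thread.py 1; python3 -c "
from h import *; s=bot.get_state();print(s['joints'])
d=cam('wrist');save(d,'w4.png')"
```

```text
time_s: 8.45
tcp_pos: [0.43, 0.4359, 0.2573]
ee_rot: [1.743, -2.609, 0.001]
ft_force: [0.1, 0.2, -0.6]
grip_width: 0.0111
grasp_force: 58.9
time_s: 8.95
tcp_pos: [0.4314, 0.4352, 0.2586]
ee_rot: [2.055, -2.374, 0.0]
ft_force: [0.4, -0.4, -1.3]
grip_width: 0.0113
grasp_force: 58.9
[-0.8, -0.2, -1.4] [0.001, -0.001, -0.004]
[0.0, 0.0, 79.0] [0.0, 0.0, 0.0]
[0.1, -156.0, 0.0] [0.0, 0.0, 0.0]
[5.9, -16.1, 0.0] [0.0, 0.0, 0.785]
[5.8, -14.1, 0.0] [0.0, 0.0, 0.785]
[0.1, -64.0, 0.0] [0.0, 0.0, 0.0]
[-0.6272721   0.42704908 -0.36443385  1.78459386  0.18014224  0.96436193
  1.93304937]
```

View pics/w4.png

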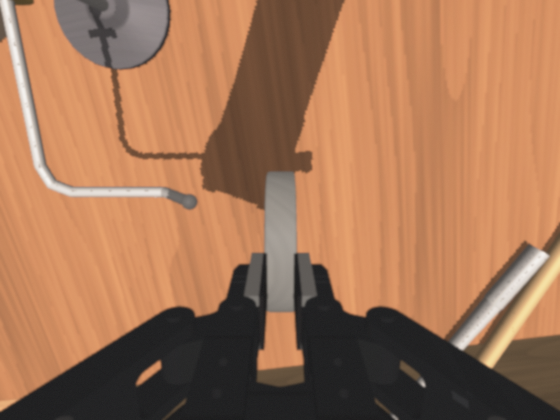

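The ring is held at (280,240), and the rod arm is level in view at row ~192 with its tip at (190,202). I'll refine the rod points from wrist depth.

Run:
```python
from h import *
d=cam('wrist');P=cloud(d)
with np.errstate(all='ignore'): m=(P[...,2]>.155)&(P[...,2]<.21)&(np.indices(P.shape[:2])[1]<205)
def fit(sel):
    Q=P[sel][:,:2]; vx,vy,x,y=cv2.fitLine((Q*1000).astype(np.float32),cv2.DIST_HUBER,0,.01,.01).ravel(); print(sel.sum(),vx,vy,x,y)
    return vx,vy,x,y
v,u=np.indices(m.shape)
A=fit(m&(u>75)&(u<160)); S=fit(m&(v<150)&(v>40)&(u<45))
M=np.array([[A[0],-S[0]],[A[1],-S[1]]]); t=np.linalg.solve(M,[S[2]-A[2],S[3]-A[3]]); print('elbow',A[2]+t[0]*A[0],A[3]+t[0]*A[1])
Q=P[m&(u>180)]; print('tip',np.median(Q,0),Q.min(0),Q.max(0))
```

```text
836 0.98976713 -0.14269206 553.2442 413.21567
1498 0.14496112 0.98943734 596.99536 337.0437
elbow 607.0194 405.46304
tip [0.49458768 0.42121594 0.19851938] [0.48997887 0.41720682 0.18736054] [0.50205827 0.42753015 0.20208764]
```

```bash
sed -i 's/^E=np.array(.*C=/E=np.array([.6072,.4065]);a=np.array([-.99,.143]);d=np.array([.143,.99]); S=E-.129*d; C=/' thread.py; python3 thread.py 1
```

```text
[3.5, 0.0, -0.8] [0.0, -0.001, -0.003]
[0.0, 0.0, 79.0] [0.0, 0.0, 0.0]
[0.6, -156.0, 0.0] [0.0, 0.0, 0.0]
[6.0, -16.1, 0.0] [0.0, 0.0, 0.785]
[5.9, -14.1, 0.0] [0.0, 0.0, 0.785]
[0.2, -64.0, 0.0] [0.0, 0.0, 0.0]
```

```bash
python3 -m inch '{"slide":[[3.5,0,20],[3.5,0,40],[3.5,0,60],[3.5,0,78],[3.5,0,78],[3.5,0,78]],"rotation":[[0,0,0],[0,0,0],[0,0,0],[0,0,0],[0,0,0],[0,0,0]]}'
python3 -m inch '{"slide":[[0,-20,0],[0,-45,0],[0,-70,0],[0,-95,0],[0,-120,0],[0,-145,0],[0,-156,0],[0,-156,0]],"rotation":[[0,0,0],[0,0,0],[0,0,0],[0,0,0],[0,0,0],[0,0,0],[0,0,0],[0,0,0]]}'
python3 - <<'E'
from h import *
d=cam('scene'); 
x,y=map(int,proj(d,(.58,.38,.18))); c=d['img'][max(0,y-70):y+70,x-90:x+90]; cv2.imwrite('pics/s5.png',cv2.resize(c,None,fx=4,fy=4)[...,::-1])
E
```

```text
time_s: 9.8
tcp_pos: [0.4314, 0.4325, 0.1822]
ee_rot: [-2.058, 2.373, 0.0]
ft_force: [0.2, 0.3, -0.9]
grip_width: 0.0114
grasp_force: 58.9
time_s: 10.8
tcp_pos: [0.5869, 0.4092, 0.1814]
ee_rot: [2.056, -2.375, 0.0]
ft_force: [0.3, 0.8, -0.8]
grip_width: 0.0112
grasp_force: 58.9
```

View pics/s5.png

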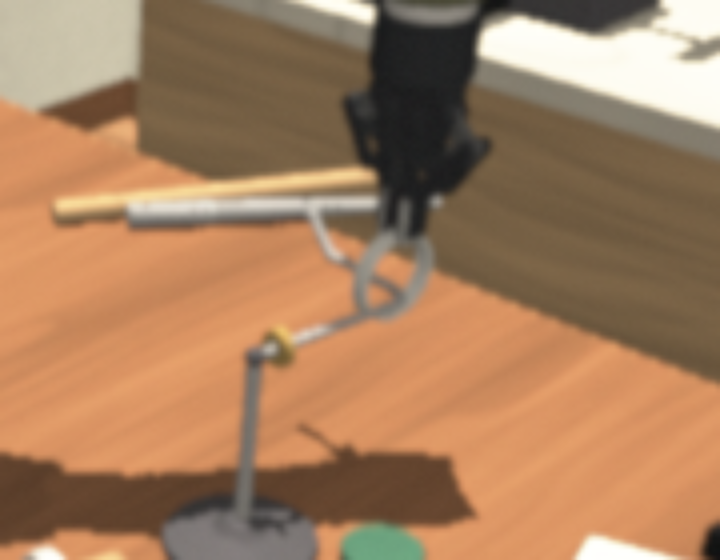

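The bangle is threaded at the elbow with the rod inside the ring (crop ~395,290), no contact force. Next: round the elbow, along the run and lower.

```bash
python3 -m inch '{"slide":[[3,-8,0],[6,-16,0],[6,-16,0],[6,-16,0],[6,-16,0],[6,-16,0]],"rotation":[[0,0,0.18],[0,0,0.36],[0,0,0.54],[0,0,0.72],[0,0,0.785],[0,0,0.785]]}'
python3 -m inch '{"slide":[[3,-7,0],[6,-14,0],[6,-14,0],[6,-14,0],[6,-14,0],[6,-14,0]],"rotation":[[0,0,0.18],[0,0,0.36],[0,0,0.54],[0,0,0.72],[0,0,0.785],[0,0,0.785]]}'
python3 -m inch '{"slide":[[0,-20,0],[0,-40,0],[0,-64,0],[0,-64,10],[0,-64,22],[0,-64,35],[0,-64,35],[0,-64,35]],"rotation":[[0,0,0],[0,0,0],[0,0,0],[0,0,0],[0,0,0],[0,0,0],[0,0,0],[0,0,0]]}'
python3 - <<'E'
from h import *
d=cam('wrist'); save(d,'w6.png')
E
```

```text
time_s: 11.6
tcp_pos: [0.5995, 0.4028, 0.1819]
ee_rot: [0.998, -2.979, -0.0]
ft_force: [-0.1, -0.4, -1.3]
grip_width: 0.0113
grasp_force: 58.9
time_s: 12.35
tcp_pos: [0.6036, 0.3877, 0.1817]
ee_rot: [-0.216, -3.134, -0.0]
ft_force: [-0.5, 0.2, -1.4]
grip_width: 0.0114
grasp_force: 58.9
time_s: 13.35
tcp_pos: [0.5951, 0.3241, 0.1464]
ee_rot: [-0.22, -3.133, 0.001]
ft_force: [-0.1, -0.8, -0.2]
grip_width: 0.0112
grasp_force: 58.9
```

View pics/w6.png

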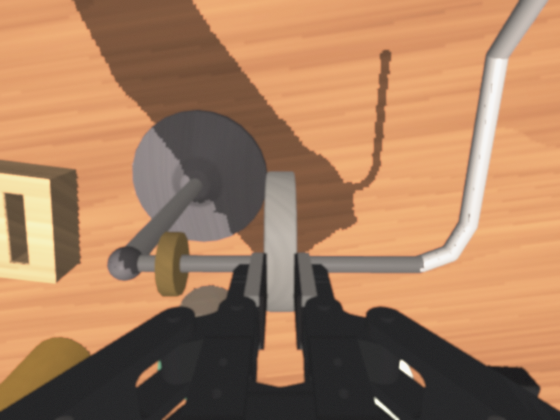

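Ring at (280,240) hangs around the rod, collar at (172,264). I'll release, raise, turn 90° and straddle the rod beyond the ring to push it.

```bash
python3 -m inch '{"slide":[[0,0,0],[0,0,0],[0,0,0],[0,0,0],[0,0,-20],[0,0,-45],[0,0,-60],[0,0,-60]],"rotation":[[0,0,0],[0,0,0],[0,0,0],[0,0,0],[0,0,0],[0,0,0],[0,0,0],[0,0,0]]}' 0.33
python3 -m inch '{"slide":[[0,20,0],[0,37,0],[0,37,0],[0,37,0],[0,37,0],[0,37,0],[0,37,0],[0,37,0]],"rotation":[[0,0,0.18],[0,0,0.36],[0,0,0.54],[0,0,0.72],[0,0,0.9],[0,0,1.08],[0,0,1.26],[0,0,1.44]]}' 0.45
python3 -m inch '{"slide":[[0,0,0],[0,0,0]],"rotation":[[0,0,0.13],[0,0,0.13]]}'
python3 - <<'E'
from h import *
d=cam('wrist'); save(d,'w7.png'); P=cloud(d)
S=np.array([.6072,.4065])-.129*np.array([.143,.99])
with np.errstate(all='ignore'): m=(P[...,2]>.12)&(P[...,2]<.19)&(np.indices(P.shape[:2])[0]<300)
Q=P[m]; D=(Q[:,:2]-S)@[.143,.99]; L=(Q[:,:2]-S)@[.99,-.143]
k=(abs(L)>8)&(D>12); print('ring D',np.percentile(D[k],[2,50,98]), 'L',np.percentile(L[k],[2,98]), k.sum(),Q[k,2].max())
k=(abs(L)>6)&(D<5)&(D>-15); print('collar D',D[k].min(),D[k].max())
E
```

```text
time_s: 14.4
tcp_pos: [0.5958, 0.324, 0.2078]
ee_rot: [0.221, 3.132, 0.002]
ft_force: [-0.1, -0.4, 0.5]
grip_width: 0.0282
grasp_force: 0.0
time_s: 15.4
tcp_pos: [0.6, 0.3601, 0.2054]
ee_rot: [2.239, 2.204, -0.003]
ft_force: [-0.8, 0.2, 0.1]
grip_width: 0.0384
grasp_force: 0.0
time_s: 15.65
tcp_pos: [0.5999, 0.3604, 0.2054]
ee_rot: [2.37, 2.062, -0.003]
ft_force: [-0.3, 1.2, 0.1]
grip_width: 0.0385
grasp_force: 0.0Traceback (most recent call last):
  File "<stdin>", line 6, in <module>
    return _quantile_unchecked(
        a, q, axis, out, overwrite_input, method, keepdims, weights)
    return _ureduce(a,
                    func=_quantile_ureduce_func,
    ...<5 lines>...
                    overwrite_input=overwrite_input,
                    method=method)
    r = func(a, **kwargs)
    result = _quantile(arr,
                       quantiles=q,
    ...<2 lines>...
                       out=out,
                       weights=wgt)
    slices_having_nans = np.isnan(arr[-1, ...])
                                  ~~~^^^^^^^^^
IndexError: index -1 is out of bounds for axis 0 with size 0
```

View pics/w7.png

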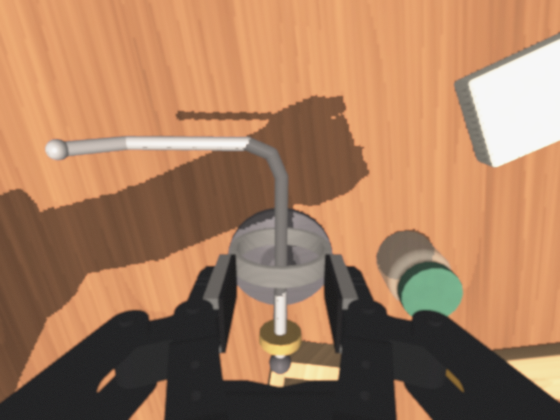

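The ring hangs square on the rod at (280,262), and the fingers at columns ~225/340 straddle the rod symmetrically. I'll lower and push toward the stop.

```bash
python3 -m inch '{"slide":[[0,0,25],[0,0,50],[0,0,75],[0,0,90],[0,0,90]],"rotation":[[0,0,0],[0,0,0],[0,0,0],[0,0,0],[0,0,0]]}'
python3 -m inch '{"slide":[[-8,0,0],[-16,0,0],[-24,0,0],[-32,0,0],[-40,0,0],[-47,0,0],[-51,0,0],[-51,0,0]],"rotation":[[0,0,0],[0,0,0],[0,0,0],[0,0,0],[0,0,0],[0,0,0],[0,0,0],[0,0,0]]}'
python3 -m inch '{"slide":[[-2,0,0],[-4,0,0],[-5,0,0],[-5,0,0]],"rotation":[[0,0,0],[0,0,0],[0,0,0],[0,0,0]]}'
```

```text
time_s: 16.32
tcp_pos: [0.6, 0.36, 0.1156]
ee_rot: [-2.37, -2.062, 0.003]
ft_force: [-0.8, -0.4, -0.6]
grip_width: 0.0386
grasp_force: 0.0
time_s: 17.32
tcp_pos: [0.5933, 0.3093, 0.1167]
ee_rot: [2.372, 2.06, -0.001]
ft_force: [0.5, -0.1, 0.3]
grip_width: 0.0385
grasp_force: 0.0
time_s: 17.82
tcp_pos: [0.5927, 0.3048, 0.1167]
ee_rot: [2.371, 2.06, -0.0]
ft_force: [0.5, -0.0, -0.7]
grip_width: 0.0387
grasp_force: 0.0
```

```bash
for i in 1 2 3; do python3 -m inch '{"slide":[[-1,0,0],[-1,0,0],[-1,0,0]],"rotation":[[0,0,0],[0,0,0],[0,0,0]]}' | grep -E 'ft|tcp'; done
python3 - <<'E'
from h import *
d=cam('wrist'); save(d,'w8.png')
E
```

```text
tcp_pos: [0.5926, 0.3039, 0.1167]
ft_force: [-0.6, -0.4, -0.4]
tcp_pos: [0.5925, 0.3038, 0.1167]
ft_force: [2.1, 4.9, -2.0]
tcp_pos: [0.5925, 0.3037, 0.1167]
ft_force: [1.7, 7.2, -1.9]
```

View pics/w8.png

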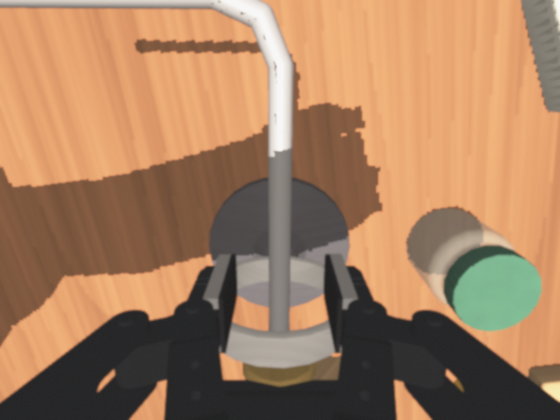

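The push resists (7 N) with the ring against the brass stop (row ~350). Backing off for the second bangle.

```bash
python3 -m inch '{"slide":[[10,0,0],[20,0,0],[20,0,-40],[20,0,-80],[20,0,-120],[20,0,-150],[20,0,-150]],"rotation":[[0,0,0],[0,0,0],[0,0,0],[0,0,0],[0,0,0],[0,0,0],[0,0,0]]}' 0.38
python3 -m inch '{"slide":[[-40,4,0],[-80,8,0],[-120,12,0],[-160,16,0],[-200,21,0],[-240,25,0],[-270,29,0],[-270,29,0]],"rotation":[[0,0,-0.18],[0,0,-0.36],[0,0,-0.54],[0,0,-0.72],[0,0,-0.9],[0,0,-1.08],[0,0,-1.26],[0,0,-1.44]]}'
python3 -m inch '{"slide":[[0,0,50],[0,0,100],[0,0,110],[0,0,110]],"rotation":[[0,0,0],[0,0,0],[0,0,0],[0,0,0]]}'
python3 - <<'E'
from h import *
chain([((.587,.0513,.055),down(74.5))])
d=cam('wrist'); P=cloud(d)
with np.errstate(all='ignore'): m=(P[...,2]>.07)&(P[...,2]<.097)
v,u=np.indices(m.shape); m&=(v<300)
n,l,st,c=cv2.connectedComponentsWithStats(m.astype(np.uint8))
for i in range(1,n):
    if st[i,4]>100: Q=P[l==i];print(c[i],cv2.minAreaRect((Q[:,:2]*1000).astype(np.float32)))
E
```

```text
time_s: 19.88
tcp_pos: [0.5962, 0.3221, 0.2692]
ee_rot: [2.371, 2.06, 0.006]
ft_force: [0.8, -0.1, -0.4]
grip_width: 0.0325
grasp_force: 0.0
time_s: 20.88
tcp_pos: [0.5854, 0.0471, 0.2658]
ee_rot: [-0.421, -3.112, 0.003]
ft_force: [0.1, -0.3, -0.5]
grip_width: 0.0326
grasp_force: 0.0
time_s: 21.38
tcp_pos: [0.586, 0.0503, 0.1565]
ee_rot: [-0.424, -3.112, 0.001]
ft_force: [0.9, -0.2, 0.0]
grip_width: 0.0324
grasp_force: 0.0
[-0.8, 1.3, 101.5] [-0.001, -0.001, -0.0]
[553.57575758 121.75252525] ((585.4490966796875, 248.11282348632812), (5.5413408279418945, 11.593281745910645), 71.40571594238281)
[211.36710369 193.79737783] ((573.594482421875, 2.504993438720703), (14.153714179992676, 64.60877990722656), 74.83305358886719)
[281.26856436 193.6460396 ] ((586.5283813476562, 50.64288330078125), (13.756122589111328, 63.80769729614258), 74.21282196044922)
[535.16603774 284.24150943] ((711.0455322265625, 225.5863800048828), (44.16992950439453, 25.59225082397461), 89.47392272949219)
```

```bash
python3 -m inch '{"slide":[[-1,1,40],[-1,1,75],[-1,1,95],[-1,1,101],[-1,1,101]],"rotation":[[0,0,0],[0,0,0],[0,0,0],[0,0,0],[0,0,0]]}' 0.38
python3 -m inch '{"slide":[[0,0,0],[0,0,0],[0,0,0],[0,0,0],[0,0,0],[0,0,0]],"rotation":[[0,0,0],[0,0,0],[0,0,0],[0,0,0],[0,0,0],[0,0,0]]}' 0 20
python3 -m inch '{"slide":[[0,0,0],[0,0,0],[0,0,-30],[0,0,-80],[0,0,-130],[0,0,-180],[0,0,-205],[0,0,-205]],"rotation":[[0,0,0],[0,0,0],[0,0,0],[0,0,0],[0,0,0],[0,0,0],[0,0,0],[0,0,0]]}' 0 60
python3 thread.py 2
```

```text
time_s: 22.05
tcp_pos: [0.5882, 0.0512, 0.0569]
ee_rot: [0.424, 3.111, 0.001]
ft_force: [-0.4, 0.6, -0.4]
grip_width: 0.0322
grasp_force: 0.0
time_s: 22.8
tcp_pos: [0.5883, 0.0512, 0.0568]
ee_rot: [0.424, 3.111, 0.001]
ft_force: [-0.0, -0.0, 7.8]
grip_width: 0.013
grasp_force: 21.9
time_s: 23.8
tcp_pos: [0.5881, 0.0511, 0.2628]
ee_rot: [0.424, 3.109, 0.002]
ft_force: [0.4, 0.6, -1.8]
grip_width: 0.011
grasp_force: 58.7
[253.3, 324.9, 2.5] [-0.002, 0.004, -1.702]
[0.0, 0.0, 79.0] [0.0, 0.0, 0.0]
[0.6, -156.0, 0.0] [0.0, 0.0, 0.0]
[6.0, -16.1, 0.0] [0.0, 0.0, 0.785]
[5.9, -14.1, 0.0] [0.0, 0.0, 0.785]
[0.2, -50.0, 0.0] [0.0, 0.0, 0.0]
```

```bash
python3 -m inch '{"slide":[[253,325,0],[253,325,0],[253,325,0],[253,325,0],[253,325,0],[253,325,0],[253,325,0],[253,325,0]],"rotation":[[0,0,-0.18],[0,0,-0.36],[0,0,-0.54],[0,0,-0.72],[0,0,-0.9],[0,0,-1.08],[0,0,-1.26],[0,0,-1.44]]}'
python3 -m inch '{"slide":[[0,0,0],[0,0,0],[0,0,0],[0,0,0]],"rotation":[[0,0,-0.18],[0,0,-0.26],[0,0,-0.26],[0,0,-0.26]]}'
python3 thread.py 2 | head -2
```

```text
time_s: 24.8
tcp_pos: [0.4273, 0.4351, 0.2587]
ee_rot: [1.748, -2.607, -0.002]
ft_force: [-0.2, -1.8, -0.4]
grip_width: 0.0108
grasp_force: 58.8
time_s: 25.3
tcp_pos: [0.4302, 0.4316, 0.2598]
ee_rot: [2.056, -2.374, -0.0]
ft_force: [1.1, -0.0, -0.5]
grip_width: 0.0111
grasp_force: 58.8
[-0.5, -0.7, -0.2] [0.001, -0.001, -0.004]
[0.0, 0.0, 79.0] [0.0, 0.0, 0.0]
```

```bash
python3 -m inch '{"slide":[[0,0,20],[0,0,40],[0,0,60],[0,0,79],[0,0,79],[0,0,79]],"rotation":[[0,0,0],[0,0,0],[0,0,0],[0,0,0],[0,0,0],[0,0,0]]}'
python3 -m inch '{"slide":[[0,-20,0],[0,-45,0],[0,-70,0],[0,-95,0],[0,-120,0],[0,-145,0],[0,-156,0],[0,-156,0]],"rotation":[[0,0,0],[0,0,0],[0,0,0],[0,0,0],[0,0,0],[0,0,0],[0,0,0],[0,0,0]]}'
python3 -m inch '{"slide":[[3,-8,0],[6,-16,0],[6,-16,0],[6,-16,0],[6,-16,0],[6,-16,0]],"rotation":[[0,0,0.18],[0,0,0.36],[0,0,0.54],[0,0,0.72],[0,0,0.785],[0,0,0.785]]}'
python3 -m inch '{"slide":[[3,-7,0],[6,-14,0],[6,-14,0],[6,-14,0],[6,-14,0],[6,-14,0]],"rotation":[[0,0,0.18],[0,0,0.36],[0,0,0.54],[0,0,0.72],[0,0,0.785],[0,0,0.785]]}'
python3 -m inch '{"slide":[[0,-20,0],[0,-40,0],[0,-50,0],[0,-50,10],[0,-50,22],[0,-50,35],[0,-50,35],[0,-50,35]],"rotation":[[0,0,0],[0,0,0],[0,0,0],[0,0,0],[0,0,0],[0,0,0],[0,0,0],[0,0,0]]}'
```

```text
time_s: 26.05
tcp_pos: [0.4306, 0.4323, 0.1822]
ee_rot: [-2.058, 2.373, 0.0]
ft_force: [-0.3, 0.2, -0.9]
grip_width: 0.0113
grasp_force: 58.7
time_s: 27.05
tcp_pos: [0.5861, 0.409, 0.1814]
ee_rot: [2.056, -2.375, 0.0]
ft_force: [-0.3, 0.3, -0.8]
grip_width: 0.011
grasp_force: 58.8
time_s: 27.8
tcp_pos: [0.5988, 0.4024, 0.1819]
ee_rot: [0.997, -2.979, -0.0]
ft_force: [-0.1, 1.0, -1.1]
grip_width: 0.0112
grasp_force: 58.8
time_s: 28.55
tcp_pos: [0.6029, 0.3873, 0.1817]
ee_rot: [-0.217, -3.134, -0.0]
ft_force: [-0.1, -0.8, -1.1]
grip_width: 0.0109
grasp_force: 58.8
time_s: 29.55
tcp_pos: [0.5962, 0.3376, 0.146]
ee_rot: [-0.22, -3.133, 0.001]
ft_force: [0.8, 0.4, -0.5]
grip_width: 0.011
grasp_force: 58.8
```

```bash
python3 -m inch '{"slide":[[0,0,0],[0,0,0],[0,0,0],[0,0,0],[0,0,-20],[0,0,-45],[0,0,-60],[0,0,-60]],"rotation":[[0,0,0],[0,0,0],[0,0,0],[0,0,0],[0,0,0],[0,0,0],[0,0,0],[0,0,0]]}' 0.33
python3 -m inch '{"slide":[[0,20,0],[0,30,0],[0,30,0],[0,30,0],[0,30,0],[0,30,0],[0,30,0],[0,30,0]],"rotation":[[0,0,0.18],[0,0,0.36],[0,0,0.54],[0,0,0.72],[0,0,0.9],[0,0,1.08],[0,0,1.26],[0,0,1.44]]}' 0.45
python3 -m inch '{"slide":[[0,0,0],[0,0,0],[0,0,25],[0,0,50],[0,0,75],[0,0,90],[0,0,90]],"rotation":[[0,0,0.13],[0,0,0.13],[0,0,0.13],[0,0,0.13],[0,0,0.13],[0,0,0.13],[0,0,0.13]]}'
python3 -m inch '{"slide":[[-8,0,0],[-16,0,0],[-24,0,0],[-32,0,0],[-40,0,0],[-44,0,0],[-44,0,0]],"rotation":[[0,0,0],[0,0,0],[0,0,0],[0,0,0],[0,0,0],[0,0,0],[0,0,0]]}'
```

```text
time_s: 30.55
tcp_pos: [0.597, 0.3377, 0.2077]
ee_rot: [0.221, 3.132, 0.002]
ft_force: [0.1, 0.1, -0.1]
grip_width: 0.0285
grasp_force: 0.0
time_s: 31.55
tcp_pos: [0.6002, 0.3669, 0.2054]
ee_rot: [2.239, 2.204, -0.002]
ft_force: [0.3, -1.3, 0.4]
grip_width: 0.0383
grasp_force: 0.0
time_s: 32.42
tcp_pos: [0.6002, 0.3667, 0.1156]
ee_rot: [-2.37, -2.062, 0.003]
ft_force: [0.5, 0.8, 0.4]
grip_width: 0.0383
grasp_force: 0.0
time_s: 33.3
tcp_pos: [0.5946, 0.323, 0.1167]
ee_rot: [2.372, 2.06, -0.0]
ft_force: [0.8, 0.4, 0.2]
grip_width: 0.0386
grasp_force: 0.0
```

```bash
for i in 1 2 3 4; do python3 -m inch '{"slide":[[-1.5,0,0],[-1.5,0,0],[-1.5,0,0]],"rotation":[[0,0,0],[0,0,0],[0,0,0]]}' | grep -E 'ft|tcp'; done
```

```text
tcp_pos: [0.5944, 0.3221, 0.1166]
ft_force: [0.2, -0.3, -0.1]
tcp_pos: [0.5942, 0.3205, 0.1167]
ft_force: [0.4, -0.5, 0.4]
tcp_pos: [0.594, 0.319, 0.1167]
ft_force: [-1.1, -0.4, -0.1]
tcp_pos: [0.5937, 0.3178, 0.1167]
ft_force: [-0.1, 1.5, -0.9]
```

```bash
for i in 1 2; do python3 -m inch '{"slide":[[-1,0,0],[-1,0,0],[-1,0,0]],"rotation":[[0,0,0],[0,0,0],[0,0,0]]}' | grep -E 'ft|tcp'; done
python3 -m inch '{"slide":[[10,0,0],[20,0,0],[20,0,-40],[20,0,-80],[20,0,-120],[20,0,-150],[20,0,-150]],"rotation":[[0,0,0],[0,0,0],[0,0,0],[0,0,0],[0,0,0],[0,0,0],[0,0,0]]}' 0.38
python3 -m inch '{"slide":[[-45,4,0],[-90,8,0],[-135,12,0],[-180,16,0],[-225,20,0],[-270,23,0],[-315,25,0],[-333,25,0]],"rotation":[[0,0,-0.18],[0,0,-0.36],[0,0,-0.54],[0,0,-0.72],[0,0,-0.9],[0,0,-1.08],[0,0,-1.26],[0,0,-1.44]]}'
python3 -m inch '{"slide":[[0,0,50],[0,0,100],[0,0,110],[0,0,110]],"rotation":[[0,0,0],[0,0,0],[0,0,0],[0,0,0]]}'
python3 - <<'E'
from h import *
chain([((.5745,.003,.055),down(74.5))])
E
```

```text
tcp_pos: [0.5937, 0.3177, 0.1167]
ft_force: [1.3, 5.5, -1.0]
tcp_pos: [0.5937, 0.3177, 0.1168]
ft_force: [1.0, 7.9, -3.1]
time_s: 36.42
tcp_pos: [0.5975, 0.3357, 0.2692]
ee_rot: [2.371, 2.06, 0.006]
ft_force: [0.0, 0.0, -0.8]
grip_width: 0.0323
grasp_force: 0.0
time_s: 37.42
tcp_pos: [0.5736, -0.001, 0.2658]
ee_rot: [-0.42, -3.112, 0.002]
ft_force: [0.3, -0.2, 0.6]
grip_width: 0.0325
grasp_force: 0.0
time_s: 37.92
tcp_pos: [0.5745, 0.0021, 0.1565]
ee_rot: [-0.424, -3.112, 0.001]
ft_force: [0.9, 0.3, 1.3]
grip_width: 0.0325
grasp_force: 0.0
[0.1, 0.9, 101.5] [-0.001, -0.001, -0.0]
```

```bash
python3 -m inch '{"slide":[[0,1,40],[0,1,75],[0,1,95],[0,1,101],[0,1,101]],"rotation":[[0,0,0],[0,0,0],[0,0,0],[0,0,0],[0,0,0]]}' 0.38
python3 -m inch '{"slide":[[0,0,0],[0,0,0],[0,0,0],[0,0,0],[0,0,0],[0,0,0]],"rotation":[[0,0,0],[0,0,0],[0,0,0],[0,0,0],[0,0,0],[0,0,0]]}' 0 20
python3 -m inch '{"slide":[[0,0,0],[0,0,0],[0,0,-30],[0,0,-80],[0,0,-130],[0,0,-180],[0,0,-205],[0,0,-205]],"rotation":[[0,0,0],[0,0,0],[0,0,0],[0,0,0],[0,0,0],[0,0,0],[0,0,0],[0,0,0]]}' 0 60
python3 thread.py 3
```

```text
time_s: 38.55
tcp_pos: [0.5757, 0.0032, 0.0568]
ee_rot: [0.424, 3.111, 0.001]
ft_force: [0.1, -0.4, 0.6]
grip_width: 0.0325
grasp_force: 0.0
time_s: 39.3
tcp_pos: [0.5758, 0.0032, 0.0568]
ee_rot: [0.424, 3.111, 0.001]
ft_force: [0.6, 0.2, 7.7]
grip_width: 0.0131
grasp_force: 21.7
time_s: 40.3
tcp_pos: [0.5756, 0.0032, 0.2627]
ee_rot: [0.423, 3.109, 0.002]
ft_force: [-0.4, -0.7, -0.7]
grip_width: 0.0108
grasp_force: 58.7
[254.0, 374.5, 2.5] [-0.002, 0.004, -1.702]
[0.0, 0.0, 79.0] [0.0, 0.0, 0.0]
[0.6, -156.0, 0.0] [0.0, 0.0, 0.0]
[6.0, -16.1, 0.0] [0.0, 0.0, 0.785]
[5.9, -14.1, 0.0] [0.0, 0.0, 0.785]
[0.1, -36.0, 0.0] [0.0, 0.0, 0.0]
```

```bash
python3 -m inch '{"slide":[[254,374,0],[254,374,0],[254,374,0],[254,374,0],[254,374,0],[254,374,0],[254,374,0],[254,374,0]],"rotation":[[0,0,-0.18],[0,0,-0.36],[0,0,-0.54],[0,0,-0.72],[0,0,-0.9],[0,0,-1.08],[0,0,-1.26],[0,0,-1.44]]}'
python3 -m inch '{"slide":[[0,0,0],[0,0,0],[0,0,0],[0,0,0]],"rotation":[[0,0,-0.18],[0,0,-0.26],[0,0,-0.26],[0,0,-0.26]]}'
python3 thread.py 3 | head -2
```

```text
time_s: 41.3
tcp_pos: [0.4264, 0.4358, 0.2587]
ee_rot: [1.749, -2.607, -0.003]
ft_force: [0.1, -1.6, -1.0]
grip_width: 0.0111
grasp_force: 58.8
time_s: 41.8
tcp_pos: [0.4299, 0.4311, 0.2599]
ee_rot: [2.056, -2.374, -0.0]
ft_force: [-0.2, 0.4, -0.8]
grip_width: 0.0108
grasp_force: 58.8
[-1.0, -1.0, -0.1] [0.001, -0.001, -0.004]
[0.0, 0.0, 79.0] [0.0, 0.0, 0.0]
```

```bash
python3 -m inch '{"slide":[[0,0,20],[0,0,40],[0,0,60],[0,0,79],[0,0,79],[0,0,79]],"rotation":[[0,0,0],[0,0,0],[0,0,0],[0,0,0],[0,0,0],[0,0,0]]}'
python3 -m inch '{"slide":[[0,-20,0],[0,-45,0],[0,-70,0],[0,-95,0],[0,-120,0],[0,-145,0],[0,-156,0],[0,-156,0]],"rotation":[[0,0,0],[0,0,0],[0,0,0],[0,0,0],[0,0,0],[0,0,0],[0,0,0],[0,0,0]]}'
python3 -m inch '{"slide":[[3,-8,0],[6,-16,0],[6,-16,0],[6,-16,0],[6,-16,0],[6,-16,0]],"rotation":[[0,0,0.18],[0,0,0.36],[0,0,0.54],[0,0,0.72],[0,0,0.785],[0,0,0.785]]}'
python3 -m inch '{"slide":[[3,-7,0],[6,-14,0],[6,-14,0],[6,-14,0],[6,-14,0],[6,-14,0]],"rotation":[[0,0,0.18],[0,0,0.36],[0,0,0.54],[0,0,0.72],[0,0,0.785],[0,0,0.785]]}'
python3 -m inch '{"slide":[[0,-20,0],[0,-40,0],[0,-46,0],[0,-46,10],[0,-46,22],[0,-46,35],[0,-46,35],[0,-46,35]],"rotation":[[0,0,0],[0,0,0],[0,0,0],[0,0,0],[0,0,0],[0,0,0],[0,0,0],[0,0,0]]}'
python3 -m inch '{"slide":[[0,0,0],[0,0,0],[0,0,0],[0,0,0],[0,0,-20],[0,0,-45],[0,0,-60],[0,0,-60]],"rotation":[[0,0,0],[0,0,0],[0,0,0],[0,0,0],[0,0,0],[0,0,0],[0,0,0],[0,0,0]]}' 0.33
python3 -m inch '{"slide":[[0,20,0],[0,28,0],[0,28,0],[0,28,0],[0,28,0],[0,28,0],[0,28,0],[0,28,0]],"rotation":[[0,0,0.18],[0,0,0.36],[0,0,0.54],[0,0,0.72],[0,0,0.9],[0,0,1.08],[0,0,1.26],[0,0,1.44]]}' 0.45
```

```text
time_s: 42.55
tcp_pos: [0.4302, 0.4318, 0.1822]
ee_rot: [-2.058, 2.373, 0.0]
ft_force: [0.7, 0.1, -0.3]
grip_width: 0.0116
grasp_force: 58.8
time_s: 43.55
tcp_pos: [0.5857, 0.4085, 0.1814]
ee_rot: [2.056, -2.375, 0.0]
ft_force: [-0.3, -0.8, -0.6]
grip_width: 0.0109
grasp_force: 58.8
time_s: 44.3
tcp_pos: [0.5984, 0.402, 0.1818]
ee_rot: [0.997, -2.979, -0.0]
ft_force: [-0.0, -0.0, -0.6]
grip_width: 0.0109
grasp_force: 58.8
time_s: 45.05
tcp_pos: [0.6026, 0.3869, 0.1817]
ee_rot: [-0.217, -3.134, -0.0]
ft_force: [-0.3, -0.1, -0.9]
grip_width: 0.0109
grasp_force: 58.8
time_s: 46.05
tcp_pos: [0.5964, 0.341, 0.146]
ee_rot: [-0.22, -3.133, 0.001]
ft_force: [0.0, -0.6, -1.0]
grip_width: 0.0113
grasp_force: 58.8
time_s: 47.05
tcp_pos: [0.5974, 0.3413, 0.2085]
ee_rot: [0.221, 3.132, 0.003]
ft_force: [-0.7, 0.1, -0.4]
grip_width: 0.0282
grasp_force: 0.0
time_s: 48.05
tcp_pos: [0.6001, 0.3685, 0.2058]
ee_rot: [-2.239, -2.204, 0.002]
ft_force: [0.6, -0.2, -1.5]
grip_width: 0.0386
grasp_force: 0.0
```

```bash
python3 -m inch '{"slide":[[0,0,0],[0,0,0],[0,0,25],[0,0,50],[0,0,75],[0,0,90],[0,0,90]],"rotation":[[0,0,0.13],[0,0,0.13],[0,0,0.13],[0,0,0.13],[0,0,0.13],[0,0,0.13],[0,0,0.13]]}' | grep -E "tcp|ft"
python3 -m inch '{"slide":[[-8,0,0],[-16,0,0],[-24,0,0],[-32,0,0],[-35,0,0],[-35,0,0]],"rotation":[[0,0,0],[0,0,0],[0,0,0],[0,0,0],[0,0,0],[0,0,0]]}' | grep -E "tcp|ft"
for i in 1 2 3 4; do python3 -m inch '{"slide":[[-1.2,0,0],[-1.2,0,0],[-1.2,0,0]],"rotation":[[0,0,0],[0,0,0],[0,0,0]]}' | grep -E 'ft|tcp'; done
```

```text
tcp_pos: [0.6001, 0.3683, 0.1157]
ft_force: [-0.1, -0.1, 0.4]
tcp_pos: [0.5957, 0.3336, 0.1168]
ft_force: [0.5, 1.0, 0.5]
tcp_pos: [0.5955, 0.3328, 0.1166]
ft_force: [-1.0, -0.6, -0.4]
tcp_pos: [0.5953, 0.3317, 0.1167]
ft_force: [-0.6, 1.0, 0.2]
tcp_pos: [0.5953, 0.3317, 0.1167]
ft_force: [0.2, 5.4, -1.0]
tcp_pos: [0.5952, 0.3317, 0.1167]
ft_force: [1.5, 8.4, -2.2]
```

All three are pressed together against the stop (8 N resistance). Now raise clear, look at the bench again, and log poses so I can fit the arm's kinematics for upright stick handling.

```bash
cat > log.py <<'E'
import json
from plant import bot
s=bot.get_state(); open('log.jsonl','a').write(json.dumps([s['joints'].tolist(),s['tcp_pos'].tolist(),s['ee_rot'].tolist()])+'\n')
E
python3 log.py
python3 -m inch '{"slide":[[10,0,0],[20,0,0],[20,0,-40],[20,0,-80],[20,0,-120],[20,0,-180],[20,0,-180],[20,0,-180]],"rotation":[[0,0,0],[0,0,0],[0,0,0],[0,0,0],[0,0,0],[0,0,0],[0,0,0],[0,0,0]]}' 0.5
python3 log.py
python3 -m inch '{"slide":[[-60,0,0],[-120,0,0],[-180,0,0],[-240,0,0],[-300,0,0],[-360,0,0],[-420,0,0],[-420,0,0]],"rotation":[[0,0,0],[0,0,0],[0,0,0],[0,0,0],[0,0,0],[0,0,0],[0,0,0],[0,0,0]]}'
python3 log.py
python3 -m inch '{"slide":[[0,0,0],[0,0,0],[0,0,0],[0,0,0],[0,0,0]],"rotation":[[0,0.15,0],[0,0.3,0],[0,0.45,0],[0.1,0.5,0],[0.1,0.5,0]]}'; python3 log.py
python3 -m inch '{"slide":[[0,0,0],[0,0,0],[0,0,0],[0,0,0],[0,0,0]],"rotation":[[0,-0.15,0],[-0.1,-0.3,0],[-0.2,-0.45,0],[-0.3,-0.5,0],[-0.3,-0.5,0]]}'; python3 log.py
cat > fit.py <<'E'
from h import *
import json,itertools
from scipy.optimize import least_squares
D=[json.loads(l) for l in open('log.jsonl')]
D+=[[[-1.29768791,.60001668,-.00256755,1.6000022,.0018041,.9428988,-.07983083],[.2483221,.68068693,.19994056],[-.546582762,-3.09356005,.00206959798]],
[[-.34956906,.40834322,.12079769,1.82684873,-.06110067,.91148397,1.0986726],[.59942977,.1037745,.24987903],[-.424229162,-3.11123866,2.65e-4]]]
def fk(x,s,q):
    o1,o7,d1,L1,L2,L3,a1,a2,a3=x; z=lambda a:R.from_euler('z',a); y=lambda a:R.from_euler('y',a)
    r=z(s[0]*q[0]+o1); p=np.array([0,0,d1])
    r=r*y(q[1]); p=p+r.apply([a1,0,L1]); r=r*z(s[1]*q[2])*y(q[3]); p=p+r.apply([a2,0,L2]); r=r*z(s[2]*q[4])*y(q[5]); r=r*z(s[3]*q[6]+o7); p=p+r.apply([0,0,L3])+ (r*z(-(s[3]*q[6]+o7))).apply([a3,0,0])
    return p,r
def fitall():
    best=[]
    for s in itertools.product((1,-1),repeat=4):
        def res(x):
            e=[]
            for q,p,v in D:
                P,r=fk(x,s,q); e+=list(P-p)+list((r.as_matrix()-R.from_rotvec(v).as_matrix()).ravel()*.3)
            return np.array(e)
        for o in (0,1.57,3.1,-1.57):
            for o1 in (0,2.6):
                f=least_squares(res,[o1,o,.3,.4,.4,.3,0,0,0],max_nfev=60); best.append((f.cost,s,f.x))
    best.sort(key=lambda t:t[0]); return best
if __name__=='__main__':
    b=fitall(); [print(c,s,np.round(x,4)) for c,s,x in b[:3]]
    json.dump([b[0][1],b[0][2].tolist()],open('kin.json','w'))
E
python3 fit.py; python3 m.py | grep -E '^s|block|caddy'; tail -1 log.jsonl
```

```text
time_s: 52.18
tcp_pos: [0.5975, 0.3492, 0.2963]
ee_rot: [-2.371, -2.061, 0.001]
ft_force: [-0.4, 0.5, -1.2]
grip_width: 0.0425
grasp_force: 0.0
time_s: 53.18
tcp_pos: [0.5373, -0.0719, 0.2962]
ee_rot: [2.38, 2.051, -0.003]
ft_force: [0.3, -0.2, 0.2]
grip_width: 0.0424
grasp_force: 0.0
time_s: 53.8
tcp_pos: [0.5397, -0.0669, 0.2944]
ee_rot: [-2.042, -1.772, -0.427]
ft_force: [0.4, -0.1, -0.4]
grip_width: 0.0427
grasp_force: 0.0
time_s: 54.42
tcp_pos: [0.5377, -0.0629, 0.296]
ee_rot: [2.299, 1.913, 0.187]
ft_force: [0.3, 0.8, 0.3]
grip_width: 0.0428
grasp_force: 0.0
0.0004169188100858032 (-1, -1, -1, -1) [-0.0743  1.498   0.2799  0.629   0.445   0.357  -0.0095 -0.0296 -0.003 ]
0.000416918810085809 (-1, -1, -1, -1) [-0.0743  1.498   0.2799  0.629   0.445   0.357  -0.0095 -0.0296 -0.003 ]
0.00041691881008581967 (-1, -1, -1, -1) [-0.0743  1.498   0.2799  0.629   0.445   0.357  -0.0095 -0.0296 -0.003 ]
block ((587.6631469726562, 53.03678512573242), (160.11724853515625, 95.23607635498047), 74.34371185302734) 1311
caddy ((439.8547668457031, -320.1104431152344), (90.83549499511719, 136.630462
[... 186 characters left out ...]
 lea [ 0.6356076  -0.11703209  0.024     ]
s2 ((571.80615234375, -207.3682403564453), (176.4178009033203, 23.693157196044922), 0.8133284449577332) 440 all [ 0.5728251  -0.20721804  0.024     ] lea [ 0.62752167 -0.20679434  0.024     ]
s3 ((616.1932983398438, -294.4657897949219), (179.72865295410156, 25.53252410888672), 7.313998699188232) 450 all [ 0.61840328 -0.29497017  0.024     ] lea [ 0.67270132 -0.288033    0.024     ]
[[-0.7333827803174067, 0.2571378182174282, 0.9209519824238955, 2.0796168323711837, -0.30347031362545684, 0.7322033063828838, 0.1780961311570287], [0.537714328308033, -0.06294836975158195, 0.29603772576573806], [2.2990444891857353, 1.9131239868208116, 0.18708858292429856]]
```

```bash
cat > kin.py <<'E'
from h import *
import json
from scipy.optimize import least_squares
def fk(x,q):
    t=x[:21].reshape(7,3); o=x[21:28]
    r=R.identity(); p=np.zeros(3)
    for i in range(7):
        p=p+r.apply(t[i]); r=r*R.from_euler('y' if i%2 else 'z',(1 if i%2 else -1)*q[i]+o[i])
    return p+r.apply([0,0,x[28]]),r
def fitk():
    D=[json.loads(l) for l in open('log.jsonl')]
    D+=[[[-1.29768791,.60001668,-.00256755,1.6000022,.0018041,.9428988,-.07983083],[.2483221,.68068693,.19994056],[-.546582762,-3.09356005,.00206959798]],
[[-.34956906,.40834322,.12079769,1.82684873,-.06110067,.91148397,1.0986726],[.59942977,.1037745,.24987903],[-.424229162,-3.11123866,2.65e-4]]]
    x0=np.zeros(29); x0[[2,8,14]]=[.28,.6,.45]; x0[21]=-.0743; x0[27]=1.498; x0[28]=.357
    def res(x):
        e=[]
        for q,p,v in D:
            P,r=fk(x,q); e+=list((P-p)*1000)+list((r.inv()*R.from_rotvec(v)).as_rotvec()*300)
        return np.r_[e,(x-x0)*np.r_[np.full(21,10.),np.full(7,30.),10]*.3]
    f=least_squares(res,x0); n=len(D)*6; return f.x,np.sqrt(np.mean(f.fun[:n]**2))
lo=np.array([-2.57,-.35,-1.29,.11,-1.05,.11,-2.63]);hi=np.array([2.57,1.97,1.29,2.56,4.19,1.86,2.63])
def ik(x,p,r,q0,w=.003,m=.08):
    f=least_squares(lambda q:np.r_[(fk(x,q)[0]-p)*10,(fk(x,q)[1].inv()*r).as_rotvec(),w*(q-q0)],np.clip(q0,lo+m,hi-m),bounds=(lo+m-1e-6,hi-m+1e-6))
    P,r2=fk(x,f.x); return f.x,np.linalg.norm(P-p),np.linalg.norm((r2.inv()*r).as_rotvec())
def horiz(az,s=1,tilt=0): # tool z horizontal at az (deg), tool x = s*up; tilt deg: tool points below horizontal
    a=np.radians(az);t=np.radians(tilt); z=np.array([np.cos(a)*np.cos(t),np.sin(a)*np.cos(t),-np.sin(t)]); xx=s*np.array([np.cos(a)*np.sin(t),np.sin(a)*np.sin(t),np.cos(t)])
    return R.from_matrix(np.stack([xx,np.cross(z,xx),z],1))
E
python3 - <<'E'
from kin import *
x,e=fitk(); print('rms',e,np.round(x,3)); np.save('kx.npy',x)
q0=bot.get_state()['joints']; G=np.array([.44,-.32])
for s in(1,-1):
  for tilt in (0,20):
    for az in range(0,360,30):
        r=horiz(az,s,tilt); z=r.as_matrix()[:,2]
        p=np.r_[G,.145]+z*.046
        best=min((ik(x,p,r,sd) for sd in (q0,np.array([0,.6,0,1.6,1.57,1.4,0]),np.array([0,.6,0,1.6,3,1,0]))),key=lambda b:b[1]*10+b[2])
        if best[1]<.004 and best[2]<.03: print(s,tilt,az,np.round(best[0],2))
E
```

```text
rms 0.008518910719818593 [-0.     0.     0.282  0.    -0.015  0.002 -0.    -0.015  0.623  0.
 -0.013  0.023 -0.    -0.013  0.446  0.    -0.    -0.004 -0.    -0.
  0.    -0.     0.     0.    -0.    -0.    -0.     1.571  0.357]
1 0 30 [ 1.84  1.47 -1.14  2.17 -0.97  0.45  1.18]
1 0 60 [ 1.21  1.11 -0.27  1.86 -0.97  1.47  1.28]
1 0 90 [ 1.35  1.33 -0.88  1.54 -0.32  1.58  0.66]
1 0 210 [-0.12  1.19  0.46  1.71  0.53  1.58  2.07]
1 0 240 [ 0.13  1.09 -0.21  2.    1.08  1.77  1.54]
1 0 270 [-0.11  1.13  0.    2.36  1.47  1.53  1.23]
1 20 30 [ 1.77  1.2  -1.11  2.22 -0.97  0.28  1.01]
1 20 60 [ 1.68  1.3  -1.21  1.88 -0.05  0.86  0.26]
1 20 90 [ 1.36  1.18 -0.92  1.62 -0.14  1.39  0.6 ]
1 20 120 [ 1.07  1.16 -0.73  1.44 -0.03  1.77  0.85]
1 20 180 [0.15 1.06 0.35 1.55 0.19 1.69 2.  ]
1 20 210 [ 0.42  1.   -0.42  1.74  0.78  1.78  1.62]
1 20 240 [ 0.23  0.92 -0.31  2.04  1.09  1.54  1.64]
1 20 270 [-0.03  0.89 -0.05  2.4   1.56  1.25  1.41]
-1 0 90 [ 1.03  1.16 -0.25  1.57 -0.64  1.78 -2.01]
-1 0 210 [-0.05  1.16  0.33  1.7   0.58  1.64 -1.16]
-1 0 240 [-0.67  1.63  1.21  2.05  0.13  0.72 -0.45]
-1 0 270 [-0.21  1.14  0.14  2.36  1.47  1.4  -1.91]
-1 20 90 [ 0.66  1.03  0.38  1.67 -0.78  1.78 -1.66]
-1 20 120 [ 0.85  1.06 -0.27  1.46 -0.22  1.78 -1.96]
-1 20 180 [ 0.17  1.05  0.32  1.55  0.2   1.7  -1.17]
-1 20 210 [ 0.02  0.98  0.24  1.77  0.54  1.45 -1.17]
-1 20 240 [-0.62  1.39  1.21  2.1  -0.06  0.6  -0.21]
-1 20 270 [-0.08  0.9   0.02  2.4   1.56  1.2  -1.74]
```

```bash
cat > sim.py <<'E'
from kin import *
from scipy.spatial.transform import Slerp
x=np.load('kx.npy')
def jac(q):
    p,r=fk(x,q); J=np.zeros((6,7))
    for i in range(7):
        d=q.copy(); d[i]+=1e-5; P,r2=fk(x,d); J[:3,i]=(P-p)/1e-5; J[3:,i]=(r2*r.inv()).as_rotvec()/1e-5
    return J,p,r
def go(q,p1,r1,n=30):
    _,p0,r0=jac(q); dr=(r0.inv()*r1).as_rotvec(); mn=9
    for k in range(1,n+1):
        p=p0+(np.array(p1)-p0)*k/n; r=r0*R.from_rotvec(dr*k/n)
        for _ in range(3):
            J,P,rr=jac(q); q=q+np.linalg.pinv(J,rcond=1e-2)@np.r_[p-P,(r*rr.inv()).as_rotvec()]
        mn=min(mn,(q-lo).min(),(hi-q).min())
    J,P,rr=jac(q); return q,mn,np.linalg.norm(p-P)
c,s_=np.cos(np.radians(3.94)),np.sin(np.radians(3.94)); CR=np.array([[c,-s_],[s_,c]]); CO=np.array([.4399,-.3204])
comp=lambda i,j:CO+CR@[i*.0215,j*.043]
OFF=.039
E
python3 - <<'E'
from sim import *
q0=bot.get_state()['joints']
st=dict(s1=((.5798,-.1235),7.2),s2=((.5718,-.2073),.8),s3=((.6163,-.2948),7.3))
for nm in('s3','s2','s1'):
  c0,th=st[nm]; L=np.array([np.cos(np.radians(th)),np.sin(np.radians(th))]); g=np.array(c0)+.06*L
  for s in(1,-1):
    yaw=th-90 if s==1 else th+90
    q,m0,e0=go(q0,(*g,.15),down(yaw)); q,m1,e1=go(q,(*g,-.027),down(yaw)); q,m2,e2=go(q,(*g,.25),down(yaw)); qp=q
    for i,j in((1,-1),(-1,-1),(1,0),(-1,0)):
      for az in (273.9,250):
        r=horiz(az,s); z=r.as_matrix()[:,2]; cp=comp(i,j)
        q,m3,e3=go(qp,np.r_[cp,.27]+z*OFF,r,40); qh=q; q,m4,e4=go(q,np.r_[cp,.157]+z*OFF,r)
        print(nm,s,(i,j),az,np.round([m0,m1,m2,m3,m4],2),np.round([e0,e3,e4],3),np.round(q,2))
E
```

```text
s3 1 (1, -1) 273.9 [ 0.26  0.06  0.07 -1.29 -1.29] [0. 0. 0.] [-0.31  1.18  0.42  2.37 -1.5  -1.18 -1.95]
s3 1 (1, -1) 250 [ 0.26  0.06  0.07 -0.7  -0.7 ] [0. 0. 0.] [-0.62  2.19  1.89  2.1  -1.02  0.84 -2.37]
s3 1 (-1, -1) 273.9 [ 0.26  0.06  0.07 -1.35 -1.36] [0. 0. 0.] [-0.27  1.21  0.35  2.46 -1.47 -1.25 -2.08]
s3 1 (-1, -1) 250 [ 0.26  0.06  0.07 -0.66 -0.66] [0. 0. 0.] [-0.64  2.19  1.84  2.19 -1.09  0.76 -2.3 ]
s3 1 (1, 0) 273.9 [ 0.26  0.06  0.07 -1.21 -1.21] [0. 0. 0.] [-0.45  1.21  0.48  2.38 -1.59 -1.09 -1.93]
s3 1 (1, 0) 250 [ 0.26  0.06  0.07 -0.72 -0.72] [0. 0. 0.] [-0.69  2.2   1.91  2.11 -0.98  0.9  -2.39]
s3 1 (-1, 0) 273.9 [ 0.26  0.06  0.07 -1.26 -1.26] [0. 0. 0.] [-0.41  1.23  0.41  2.48 -1.55 -1.14 -2.07]
s3 1 (-1, 0) 250 [ 0.26  0.06  0.07 -0.69 -0.68] [0. 0. 0.] [-0.72  2.21  1.86  2.21 -1.04  0.83 -2.33]
s3 -1 (1, -1) 273.9 [ 0.41  0.41  0.41 -0.63 -0.48] [0. 0. 0.] [-0.69  1.65  1.14  2.39 -1.08 -0.35  0.73]
s3 -1 (1, -1) 250 [ 0.41  0.41  0.41 -0.37 -0.36] [0. 0. 0.] [-0.69  1.9   1.52  2.1  -0.52  0.53  0.25]
s3 -1 (-1, -1) 273.9 [ 0.41  0.41  0.41 -0.75 -0
[... 3263 characters left out ...]
26 -0.25] [0. 0. 0.] [-0.68  1.79  1.41  2.1  -0.23  0.48 -0.05]
s1 -1 (-1, -1) 273.9 [ 0.4   0.32  0.33 -0.63 -0.51] [0. 0. 0.] [-0.69  1.74  1.18  2.48 -0.67 -0.36  0.28]
s1 -1 (-1, -1) 250 [ 0.4   0.32  0.33 -0.25 -0.24] [0. 0. 0.] [-0.69  1.79  1.38  2.2  -0.24  0.38 -0.05]
s1 -1 (1, 0) 273.9 [ 0.4   0.32  0.33 -0.45 -0.27] [0. 0. 0.] [-0.82  1.79  1.28  2.4  -0.6  -0.12  0.24]
s1 -1 (1, 0) 250 [ 0.4   0.32  0.33 -0.24 -0.24] [0. 0. 0.] [-0.76  1.77  1.39  2.12 -0.19  0.54 -0.09]
s1 -1 (-1, 0) 273.9 [ 0.4   0.32  0.33 -0.54 -0.4 ] [0. 0. 0.] [-0.8   1.77  1.21  2.5  -0.61 -0.25  0.21]
s1 -1 (-1, 0) 250 [ 0.4   0.32  0.33 -0.23 -0.23] [0. 0. 0.] [-0.77  1.78  1.36  2.21 -0.2   0.45 -0.1 ]
```

```bash
cat >> sim.py <<'E'
def gow(q,w1,r1,n=30): # straight motion of wrist centre w (TCP-.357z) in small steps, rotation at constant rate
    _,p0,r0=jac(q); z0=r0.as_matrix()[:,2]; w0=p0-.357*z0; dr=(r0.inv()*r1).as_rotvec(); mn=9
    for k in range(1,n+1):
        r=r0*R.from_rotvec(dr*k/n); p=w0+(np.array(w1)-w0)*k/n+.357*r.as_matrix()[:,2]
        for _ in range(3):
            J,P,rr=jac(q); q=q+np.linalg.pinv(J,rcond=1e-2)@np.r_[p-P,(r*rr.inv()).as_rotvec()]
        mn=min(mn,(q-lo).min(),(hi-q).min())
    return q,mn,np.linalg.norm(p-P)
E
python3 - <<'E'
from sim import *
D=[json.loads(l) for l in open('log.jsonl')]
for k in range(4):
    q,m,e=go(np.array(D[k][0]),D[k+1][1],R.from_rotvec(D[k+1][2]),20); print(np.round(D[k][0],3),'pinv',np.round(q,3),'true',np.round(D[k+1][0],3))
q0=bot.get_state()['joints']
c0,th=(.6163,-.2948),7.3; L=np.array([np.cos(np.radians(th)),np.sin(np.radians(th))]); g=np.array(c0)+.06*L
for s in(1,-1):
  yaw=th-90 if s==1 else th+90
  q,m0,_=go(q0,(*g,.15),down(yaw)); q,m1,_=go(q,(*g,-.027),down(yaw)); q,m2,_=go(q,(*g,.25),down(yaw)); print(s,'picked',np.round(q,2),np.round([m0,m1,m2],2))
  res=[]
  for px,py in((.65,-.25),(.65,-.1),(.65,.05),(.75,-.1),(.55,0)):
    for az in (274,230,94):
      for pre in (0,.5,1):
        r0=down(yaw); zz=.25
        yawf=az-90 if s==1 else az+90
        yv=yaw+pre*((yawf-yaw+180)%360-180)
        qa,ma,ea=go(q,(px,py,zz),down(yv))
        r=horiz(az,s); z=r.as_matrix()[:,2]
        qb,mb,eb=gow(qa,(px,py,.30),r,40)
        cp=comp(1,-1 if az>180 else 1)
        qc,mc,ec=go(qb,np.r_[cp,.27]+z*OFF,r); qd,md,ed=go(qc,np.r_[cp,.157]+z*OFF,r)
        res.append((min(ma,mb,mc,md),s,(px,py),az,pre,np.round([ma,mb,mc,md],2),np.round(qb,2),np.round(qd,2)))
  res.sort(key=lambda t:-t[0]); [print(*t) for t in res[:5]]
E
```

```text
[-1.     0.735  0.682  1.806 -0.618  0.823 -0.147] pinv [-1.096  0.587  0.823  1.606 -0.46   1.154 -0.307] true [-1.097  0.587  0.824  1.606 -0.461  1.154 -0.306]
[-1.097  0.587  0.824  1.606 -0.461  1.154 -0.306] pinv [-0.61   0.367  0.886  1.936 -0.336  0.994  0.282] true [-0.61   0.367  0.886  1.936 -0.336  0.994  0.282]
[-0.61   0.367  0.886  1.936 -0.336  0.994  0.282] pinv [-0.141  0.465  0.678  1.867 -0.729  1.321  0.724] true [-0.135  0.463  0.669  1.866 -0.726  1.318  0.72 ]
[-0.135  0.463  0.669  1.866 -0.726  1.318  0.72 ] pinv [-0.731  0.256  0.917  2.08  -0.301  0.732  0.176] true [-0.733  0.257  0.921  2.08  -0.303  0.732  0.178]
1 picked [-0.21  0.78  1.04  1.56 -0.7   1.21 -0.49] [0.26 0.06 0.07]
-0.18874337631118898 1 (0.65, -0.25) 94 1 [ 0.26 -0.19 -0.17 -0.16] [ 0.31  0.88 -0.04  1.8  -1.24  1.7   1.13] [ 0.76  1.13  0.09  1.61 -0.75  1.93  1.36]
-0.20086559882235866 1 (0.65, -0.25) 94 0.5 [ 0.26 -0.2  -0.18 -0.17] [ 0.3   0.88 -0.01  1.8  -1.24  1.72  1.13] [ 0.75  1.13  0.11  1.61 -0.76  1.94  1.37]
-0.3226584988647747 1 (0.65, -0.25) 94 0 [ 0.23 -0.32 -0.21 -0.2
[... 550 characters left out ...]
.28  1.95  0.25  1.19 -0.38] [-0.51  1.54  1.17  1.86  0.2   0.97 -0.49]
-0.045237396274124375 -1 (0.55, 0) 230 1 [ 0.29 -0.05 -0.04 -0.01] [-0.78  1.38  1.34  2.19  0.26  0.91 -0.38] [-0.52  1.57  1.2   1.86  0.16  0.96 -0.44]
-0.09036655653207593 -1 (0.75, -0.1) 230 1 [ 0.38 -0.09 -0.09 -0.07] [-0.53  1.45  1.38  1.69  0.2   1.14 -0.22] [-0.53  1.61  1.25  1.86  0.09  0.95 -0.36]
-0.10583592519492258 -1 (0.65, 0.05) 230 0.5 [ 0.52 -0.11 -0.11 -0.09] [-0.81  1.44  1.4   1.96  0.15  1.15 -0.23] [-0.54  1.62  1.27  1.86  0.06  0.95 -0.34]
-0.12407110678677857 -1 (0.65, -0.1) 230 1 [ 0.34 -0.12 -0.12 -0.09] [-0.58  1.46  1.41  1.94  0.19  0.94 -0.23] [-0.54  1.62  1.27  1.86  0.06  0.95 -0.34]
```

```bash
cat > search.py <<'E'
from sim import *
def plan(q,s,az,cp,n=5,seeds=None,zh=.27,zl=.157,w=.05):
    r=horiz(az,s); z=r.as_matrix()[:,2]; out=[]
    for sd in seeds if seeds is not None else [q]:
        qT,e1,e2=ik(x,np.r_[cp,zh]+z*OFF,r,sd,w=.003,m=.15)
        if e1>.002 or e2>.01: continue
        qq=q; mn=9; W=[]
        for k in range(1,n+1):
            P,rr=fk(x,q+(qT-q)*k/n); W.append((P,rr)); qq,m,e=go(qq,P,rr,8); mn=min(mn,m)
            if mn<0: break
        if mn<0: continue
        q2,m,e=go(qq,np.r_[cp,zl]+z*OFF,r,10); mn=min(mn,m)
        if e<.001: out.append((mn,s,az,np.round(qT,2),np.round(q2,2),W,q2))
    return out
E
cat > s1.py <<'E'
from search import *
c0,th=(.6163,-.2948),7.3; L=np.array([np.cos(np.radians(th)),np.sin(np.radians(th))]); g=np.array(c0)+.06*L
rng=np.random.default_rng(0)
for s in(1,-1):
  yaw=th-90 if s==1 else th+90
  for j3 in(-.8,-.4,0,.3,.7,1):
    q,e1,e2=ik(x,np.r_[g,.25],down(yaw),np.array([.3-j3,.6,j3,1.6,0,1,-1.2 if s==1 else 2.1]),w=.01)
    best=[]
    for az in(274,255,230,94,75):
        cp=comp(1,-1 if az>180 else 1)
        best+=plan(q,s,az,cp,4,[q]+[np.clip(q+rng.normal(0,.6,7),lo+.1,hi-.1) for _ in range(4)])
    best.sort(key=lambda t:-t[0]); print(s,j3,np.round(q,2),e1<.002 and e2<.01,[(round(b[0],2),b[2],b[4]) for b in best[:2]])
E
time python3 s1.py
```

```text
1 -0.8 [ 0.68  0.63 -0.6   1.5   0.38  1.13 -1.44] True []
1 -0.4 [ 0.52  0.59 -0.32  1.51  0.2   1.08 -1.29] True [(np.float64(0.14), 94, array([ 1.36,  1.41, -1.08,  1.56, -0.2 ,  1.53,  0.48])), (np.float64(0.14), 94, array([ 1.36,  1.41, -1.08,  1.56, -0.2 ,  1.53,  0.48]))]
1 0 [ 0.33  0.57 -0.01  1.52  0.01  1.05 -1.13] True [(np.float64(0.42), 75, array([ 1.39,  1.25, -0.8 ,  1.75, -0.55,  1.31,  0.82])), (np.float64(0.32), 75, array([ 1.44,  1.3 , -0.9 ,  1.74, -0.47,  1.27,  0.73]))]
1 0.3 [ 0.19  0.58  0.22  1.53 -0.14  1.05 -1.  ] True [(np.float64(0.32), 75, array([ 1.3 ,  1.19, -0.63,  1.75, -0.66,  1.39,  0.96])), (np.float64(0.3), 75, array([ 1.28,  1.18, -0.6 ,  1.75, -0.68,  1.4 ,  0.98]))]
1 0.7 [ 0.03  0.61  0.5   1.55 -0.32  1.07 -0.83] True [(np.float64(0.3), 255, array([-0.03,  1.06,  0.04,  2.12,  1.3 ,  1.52,  1.54])), (np.float64(0.22), 75, array([ 1.18,  1.13, -0.42,  1.76, -0.77,  1.49,  1.1 ]))]
1 1 [-0.06  0.65  0.68  1.55 -0.44  1.1  -0.72] True [(np.float64(0.16), 75, array([ 1.07,  1.1 , -0.25,  1.77, -0.84,  1.59,  1.21])), (np.float64(0.14), 75, arra
[... 157 characters left out ...]
  0.68,  1.85,  0.67,  1.23, -1.01])), (np.float64(0.54), 230, array([-0.31,  1.24,  0.68,  1.85,  0.67,  1.23, -1.01]))]
-1 -0.4 [ 0.49  0.58 -0.28  1.51  0.17  1.07  1.87] True [(np.float64(0.35), 230, array([-0.4 ,  1.33,  0.85,  1.85,  0.54,  1.12, -0.86])), (np.float64(0.33), 230, array([-0.41,  1.34,  0.87,  1.85,  0.52,  1.11, -0.84]))]
-1 0 [ 0.31  0.57  0.03  1.53 -0.02  1.05  2.04] True [(np.float64(0.0), 230, array([-0.51,  1.55,  1.18,  1.86,  0.19,  0.97, -0.47]))]
-1 0.3 [ 0.17  0.58  0.26  1.54 -0.16  1.05  2.17] True []
-1 0.7 [ 0.01  0.62  0.54  1.55 -0.34  1.07  2.33] True []
-1 1 [-0.08  0.66  0.72  1.55 -0.47  1.11  2.44] True []
real	0m37.542s
user	0m37.933s
sys	0m0.100s
```

```bash
cat > s2.py <<'E'
from sim import *
th=7.3; L=np.array([np.cos(np.radians(th)),np.sin(np.radians(th))]); g=np.array((.6163,-.2948))+.06*L
q0=bot.get_state()['joints']; rng=np.random.default_rng(1); res=[]
import time; t0=time.time()
while time.time()-t0<150:
    q=q0; mn=9; W=[]
    for k in range(rng.integers(1,3)):
        p=(rng.uniform(.4,.8),rng.uniform(-.35,.25),rng.uniform(.25,.45)); yaw=rng.uniform(-100,170); tl=rng.choice([0,0,1])*rng.normal(0,.5,2)
        if np.hypot(*p[:2])<.45: break
        q,m,e=go(q,p,down(yaw)*R.from_rotvec([tl[0],tl[1],0]),10); mn=min(mn,m if e<.01 else -1); W.append((np.round(p,3),round(yaw),np.round(tl,2)))
        if mn<.15: break
    else:
        q,m,e=go(q,(*g,.15),down(th-90),10); mn=min(mn,m)
        if mn>.15 and len(W): res.append((abs(q[2]-.2),mn,W,np.round(q,2)))
res.sort(key=lambda t:t[0]); print(len(res)); [print(*r) for r in res[:4]]
E
python3 s2.py
```

```text
1195
0.27306625278012253 0.24477333146539748 [(array([0.514, 0.079, 0.372]), 16, array([-0.,  0.])), (array([0.476, 0.238, 0.315]), -7, array([-0.72, -0.78]))] [ 0.05  0.7   0.47  1.64 -0.39  0.89 -0.77]
0.28096826617974735 0.3008166170443549 [(array([ 0.416, -0.18 ,  0.328]), 64, array([ 0., -0.])), (array([0.46 , 0.11 , 0.423]), -51, array([-0.18,  0.09]))] [ 0.04  0.71  0.48  1.64 -0.39  0.89 -0.77]
0.3462000749950936 0.269008425602703 [(array([0.451, 0.191, 0.418]), 123, array([ 0.73, -0.17])), (array([0.727, 0.115, 0.337]), -21, array([-0.7 , -0.38]))] [ 0.01  0.72  0.55  1.64 -0.45  0.91 -0.72]
0.3492187627822631 0.27318394116639927 [(array([0.469, 0.185, 0.401]), 119, array([ 0., -0.])), (array([0.494, 0.052, 0.363]), 42, array([-0.31, -0.42]))] [ 0.01  0.72  0.55  1.64 -0.45  0.91 -0.72]
```

Run:
```python
from h import *
th=7.3; L=np.array([np.cos(np.radians(th)),np.sin(np.radians(th))]); g=np.array((.6163,-.2948))+.06*L
a=down(64); b=down(-51)*R.from_rotvec([-.18,.09,0])
s=bot.get_state(); p0,R0=s['tcp_pos'],R.from_rotvec(s['ee_rot'])
T=[((.42,-.18,.33),a),((.44,-.035,.375),a*R.from_rotvec((a.inv()*b).as_rotvec()/2)),((.46,.11,.42),b),((*g,.15),down(th-90))]
chain(T); print(g)
```

```text
[-135.5, -87.3, -51.4] [0.165, 0.121, -1.297]
[45.6, 139.1, -45.0] [-0.103, -0.062, 1.0]
[141.5, 41.6, -41.1] [-0.103, -0.062, 1.0]
[-109.6, 389.7, 336.7] [0.15, -0.137, 0.551]
[ 0.67581367 -0.28717612]
```

```bash
python3 -m inch '{"slide":[[-17,-11,-6],[-34,-22,-13],[-51,-33,-19],[-68,-44,-26],[-85,-55,-32],[-102,-65,-38],[-119,-76,-45],[-136,-87,-51]],"rotation":[[0.021,0.015,-0.162],[0.041,0.03,-0.324],[0.062,0.045,-0.486],[0.083,0.06,-0.648],[0.103,0.076,-0.81],[0.124,0.091,-0.973],[0.144,0.106,-1.135],[0.165,0.121,-1.297]]}' 0.5
python3 -m inch '{"slide":[[7,23,-7],[15,46,-15],[22,70,-22],[30,93,-30],[38,116,-38],[46,139,-45],[46,139,-45]],"rotation":[[-0.017,-0.01,0.167],[-0.034,-0.02,0.333],[-0.05,-0.03,0.5],[-0.068,-0.041,0.667],[-0.085,-0.051,0.833],[-0.103,-0.062,1.0],[-0.103,-0.062,1.0]]}'
python3 -m inch '{"slide":[[23,7,-7],[47,14,-14],[71,21,-21],[94,28,-28],[118,35,-35],[141,42,-41],[141,42,-41]],"rotation":[[-0.017,-0.01,0.167],[-0.034,-0.02,0.333],[-0.05,-0.03,0.5],[-0.068,-0.041,0.667],[-0.085,-0.051,0.833],[-0.103,-0.062,1.0],[-0.103,-0.062,1.0]]}'
python3 - <<'E'
from h import *
th=7.3; s=bot.get_state(); print(s['joints'].round(2),s['time_s'])
chain([((.6758,-.2872,.15),down(th-90))])
E
```

```text
time_s: 55.48
tcp_pos: [0.42, -0.184, 0.3303]
ee_rot: [0.708, 3.06, -0.003]
ft_force: [1.0, -0.9, -0.9]
grip_width: 0.0429
grasp_force: 0.0
time_s: 56.35
tcp_pos: [0.441, -0.0366, 0.3753]
ee_rot: [2.038, 2.279, 0.126]
ft_force: [0.6, 0.4, -0.7]
grip_width: 0.0428
grasp_force: 0.0
time_s: 57.22
tcp_pos: [0.4625, 0.1078, 0.4192]
ee_rot: [2.82, 0.995, 0.216]
ft_force: [-0.2, -0.5, 0.7]
grip_width: 0.0425
grasp_force: 0.0
[-0.79 -0.01  0.32  1.95  0.18  1.08 -1.44] 57.225
[-108.4, 385.8, 336.8] [0.154, -0.136, 0.549]
```

```bash
python3 -m inch '{"slide":[[-12,43,37],[-24,86,75],[-36,129,112],[-48,172,150],[-60,215,187],[-72,258,224],[-84,300,262],[-96,343,299]],"rotation":[[0.017,-0.015,0.061],[0.034,-0.03,0.122],[0.051,-0.045,0.183],[0.068,-0.06,0.244],[0.085,-0.075,0.305],[0.102,-0.09,0.366],[0.12,-0.106,0.427],[0.137,-0.121,0.488]]}' 0.6
python3 - <<'E'
from h import *
s=bot.get_state(); print(s['joints'].round(2),s['time_s'])
d=cam('wrist'); save(d,'w9.png'); chain([((.6758,-.2872,.10),down(-82.7))])
E
python3 m.py | grep -E '^s'
```

```text
time_s: 58.22
tcp_pos: [0.6506, -0.2482, 0.1788]
ee_rot: [3.113, 0.292, 0.025]
ft_force: [0.7, 0.3, 0.3]
grip_width: 0.051
grasp_force: 0.0
[-0.03  0.62  0.49  1.73 -0.36  0.86 -0.76] 58.225
[18.2, 34.7, 75.4] [0.019, -0.011, 0.052]
s1 ((594.5222778320312, -122.04894256591797), (149.74020385742188, 23.048675537109375), 7.050806522369385) 358 all [ 0.59694844 -0.1213796   0.024     ] lea [ 0.63474934 -0.11672625  0.024     ]
s2 ((633.5716552734375, -206.7501983642578), (21.29164695739746, 52.33627700805664), 87.578857421875) 94 all [ 0.64047163 -0.20463799  0.024     ] lea [ 0.63823175 -0.20302573  0.024     ]Traceback (most recent call last):
  File "m.py", line 12, in <module>
    m=reg(*a,.015,.04); r=rect(m,.024)
                          ~~~~^^^^^^^^
  File "m.py", line 8, in rect
    r=cv2.minAreaRect((w*1000).astype(np.float32)); return r
cv2.error: OpenCV(4.12.0) /io/opencv/modules/imgproc/src/convhull.cpp:143: error: (-215:Assertion failed) total >= 0 && (depth == CV_32F || depth == CV_32S) in function 'convexHull'
```

View pics/w9.png

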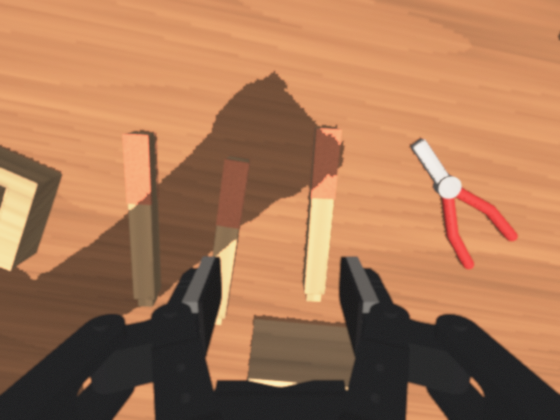

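The wrist view shows s1 at (140,215), s2 at (232,240), s3 at (322,210) and pliers at (450,190). I'll measure the sticks from this view and check which were knocked.

```bash
cat > ws.py <<'E'
from h import *
def sticks():
    d=cam('wrist'); P=cloud(d); g=d['img'].astype(int); v,u=np.indices(P.shape[:2])
    with np.errstate(all='ignore'): m=(P[...,2]>.016)&(P[...,2]<.032)&(v<335)
    m=cv2.morphologyEx(m.astype(np.uint8),cv2.MORPH_OPEN,np.ones((5,5)))
    n,l,st,c=cv2.connectedComponentsWithStats(m)
    for i in range(1,n):
        if st[i,4]<400: continue
        k=l==i; Q=P[k][:,:2]; (cx,cy),(w,h),_=r=cv2.minAreaRect((Q*1000).astype(np.float32))
        if max(w,h)<100 or min(w,h)>40: continue
        lea=g[k][:,1]<.55*g[k][:,0]
        bx=cv2.boxPoints(r); e=[bx[1]-bx[0],bx[2]-bx[1]]; a=max(e,key=np.linalg.norm); a=a/np.linalg.norm(a)
        D=(Q*1000-[cx,cy])@a; 
        if D[lea].mean()<D[~lea].mean(): a=-a
        print('px',c[i].round(),'ctr',round(cx,1),round(cy,1),'size',round(w,1),round(h,1),'ang',round(np.degrees(np.arctan2(a[1],a[0])),1),'leather end at',(np.array([cx,cy])+a*max(w,h)/2).round(1))
sticks()
E
python3 ws.py
```

```text
px [317. 208.] ctr 616.0 -298.0 size 179.9 23.1 ang 7.6 leather end at [ 705.1 -286. ]
px [134. 214.] ctr 578.5 -126.3 size 180.6 24.0 ang 7.4 leather end at [ 668.1 -114.7]
px [225. 210.] ctr 596.1 -209.4 size 129.6 23.0 ang 0.8 leather end at [ 660.9 -208.5]
px [ 25. 204.] ctr 574.1 -25.2 size 103.5 38.3 ang 7.9 leather end at [625.4 -18.1]ws.py:14: RuntimeWarning: Mean of empty slice.
  if D[lea].mean()<D[~lea].mean(): a=-a
  ret = ret.dtype.type(ret / rcount)
```

Run:
```python
from h import *
chain([((.6755,-.289,.02),down(-82.5)),((.6755,-.289,-.027),down(-82.5))])
```

```text
[17.1, 40.6, 158.3] [0.017, -0.012, 0.053]
[0.0, 0.0, 47.0] [0.0, 0.0, 0.0]
```

```bash
python3 -m inch '{"slide":[[6,14,40],[12,28,80],[17,40,110],[17,40,130],[17,40,145],[17,40,158],[17,40,158]],"rotation":[[0.017,-0.012,0.053],[0.017,-0.012,0.053],[0.017,-0.012,0.053],[0.017,-0.012,0.053],[0.017,-0.012,0.053],[0.017,-0.012,0.053],[0.017,-0.012,0.053]]}' 0.6
python3 - <<'E'
from h import *
chain([((.6755,-.289,-.027),down(-82.5))])
d=cam('wrist'); P=cloud(d); c=bot.get_state()['tcp_pos']
with np.errstate(all='ignore'): m=(P[...,2]>.03)&(np.hypot(P[...,0]-c[0],P[...,1]-c[1])<.05)&(P[...,2]<.12)
Q=P[m]; i=np.argsort(Q[:,2])[:300:30]; print((Q[i]*1000).round().tolist())
E
python3 ws.py 2>/dev/null | head -3
```

```text
time_s: 59.25
tcp_pos: [0.6776, -0.282, 0.0229]
ee_rot: [-3.133, -0.209, -0.006]
ft_force: [0.3, -0.2, -0.2]
grip_width: 0.0516
grasp_force: 0.0
[-3.2, 6.7, 49.9] [-0.001, -0.004, 0.002]
[[672.0, -258.0, 55.0], [685.0, -308.0, 58.0], [691.0, -307.0, 58.0], [682.0, -257.0, 59.0], [679.0, -309.0, 60.0], [686.0, -253.0, 61.0], [678.0, -257.0, 61.0], [675.0, -309.0, 61.0], [686.0, -254.0, 62.0], [687.0, -256.0, 62.0]]
```

```bash
python3 -m inch '{"slide":[[-3,7,10],[-3,7,20],[-3,7,30],[-3,7,40],[-3,7,40]],"rotation":[[0,0,0],[0,0,0],[0,0,0],[0,0,0],[0,0,0]]}' 0.5
python3 - <<'E'
from h import *
chain([((.6755,-.289,-.027),down(-82.5))])
E
python3 ws.py 2>/dev/null | head -3
```

```text
time_s: 59.98
tcp_pos: [0.6754, -0.2895, -0.018]
ee_rot: [-3.133, -0.208, -0.004]
ft_force: [0.2, -0.1, 0.4]
grip_width: 0.0426
grasp_force: 0.0
[0.1, -0.5, 9.0] [-0.001, -0.003, 0.002]
```

Tips at about z≈0.013 without contact. I'll go down the last 9 mm and grip.

```bash
python3 -m inch '{"slide":[[0,0,4],[0,0,9],[0,0,9]],"rotation":[[0,0,0],[0,0,0],[0,0,0]]}' 0.5
python3 -m inch '{"slide":[[0,0,0],[0,0,0],[0,0,0],[0,0,0],[0,0,0],[0,0,0]],"rotation":[[0,0,0],[0,0,0],[0,0,0],[0,0,0],[0,0,0],[0,0,0]]}' 0 40
python3 -m inch '{"slide":[[0,0,-30],[0,0,-80],[0,0,-130],[0,0,-180],[0,0,-230],[0,0,-278],[0,0,-278]],"rotation":[[0,0,0],[0,0,0],[0,0,0],[0,0,0],[0,0,0],[0,0,0],[0,0,0]]}'
cat > s3.py <<'E'
from search import *
import sys,pickle
i,j=int(sys.argv[1]),int(sys.argv[2]); azs=[float(a) for a in sys.argv[3].split(',')]
q=bot.get_state()['joints']; print(q.round(2)); rng=np.random.default_rng(2); best=[]
for az in azs:
    best+=plan(q,1,az,comp(i,j),4,[q]+[np.clip(q+rng.normal(0,.7,7),lo+.1,hi-.1) for _ in range(6)],w=.05)
best.sort(key=lambda t:-t[0])
for b in best[:6]: print(round(b[0],2),b[2],b[3],b[4],[w[0].round(2).tolist() for w in b[5]], [round((w[1].apply([1,0,0]))[2],2) for w in b[5]])
pickle.dump(best,open('best.pkl','wb'))
E
python3 s3.py 1 1 94,84,75; python3 s3.py 1 -1 274,264,255
```

```text
time_s: 60.4
tcp_pos: [0.6759, -0.2898, -0.0261]
ee_rot: [-3.134, -0.208, -0.006]
ft_force: [-0.5, 0.9, 0.3]
grip_width: 0.0427
grasp_force: 0.0
time_s: 61.15
tcp_pos: [0.6763, -0.2901, -0.0254]
ee_rot: [-3.134, -0.208, -0.008]
ft_force: [-0.2, 0.3, 3.6]
grip_width: 0.0211
grasp_force: 40.3
time_s: 62.02
tcp_pos: [0.6763, -0.2914, 0.2566]
ee_rot: [3.133, 0.207, 0.016]
ft_force: [-0.3, 0.2, -1.3]
grip_width: 0.0213
grasp_force: 39.9
[ 0.02  0.61  0.54  1.54 -0.34  1.07 -0.8 ]
0.21 75.0 [ 1.52  1.22 -1.1   1.77 -0.47  1.27  0.53] [ 1.15  1.12 -0.38  1.76 -0.79  1.52  1.13] [[0.6, -0.27, 0.11], [0.55, -0.22, 0.07], [0.52, -0.19, 0.13], [0.47, -0.24, 0.27]] [np.float64(0.01), np.float64(0.34), np.float64(0.78), np.float64(1.0)]
0.18 75.0 [ 1.21  0.97 -0.48  1.79 -0.82  1.56  0.99] [ 1.11  1.11 -0.31  1.77 -0.82  1.56  1.18] [[0.6, -0.27, 0.17], [0.54, -0.23, 0.14], [0.5, -0.22, 0.18], [0.47, -0.24, 0.27]] [np.float64(0.05), np.float64(0.39), np.float64(0.81), np.float64(1.0)]
0.18 75.0 [ 1.17  0.96 -0.41  1.79 -0.84  1.6   1.03] [ 1.11  1.11 -0.3   1.77 -0.82  1.56  1.18] [[0.6, -0.27, 0
[... 1270 characters left out ...]
 0.01  2.23  1.44  1.54  1.41] [[0.49, -0.28, 0.19], [0.37, -0.33, 0.21], [0.36, -0.39, 0.25], [0.46, -0.4, 0.27]] [np.float64(-0.37), np.float64(-0.03), np.float64(0.68), np.float64(1.0)]
0.29 264.0 [ 0.08  0.85 -0.16  2.26  1.45  1.69  1.6 ] [-0.03  1.07  0.02  2.23  1.44  1.54  1.41] [[0.49, -0.28, 0.19], [0.37, -0.33, 0.21], [0.37, -0.39, 0.25], [0.46, -0.4, 0.27]] [np.float64(-0.37), np.float64(-0.04), np.float64(0.68), np.float64(1.0)]
0.24 255.0 [ 0.09  0.86 -0.14  2.15  1.32  1.71  1.68] [ 0.01  1.06 -0.02  2.12  1.31  1.58  1.53] [[0.5, -0.28, 0.19], [0.39, -0.32, 0.2], [0.38, -0.38, 0.25], [0.45, -0.4, 0.27]] [np.float64(-0.34), np.float64(-0.02), np.float64(0.68), np.float64(1.0)]
```

```bash
cat > pr.py <<'E'
from search import *
import pickle,sys
b=pickle.load(open('best.pkl','rb'))[int(sys.argv[1])]
print(b[0],b[2]); chain(b[5])
E
python3 pr.py 1
```

```text
0.2899928790740547 264.0
[-188.6, -33.3, 69.5] [0.187, -0.546, -0.897]
[-93.2, -76.7, 47.1] [0.384, -0.392, -0.932]
[-52.3, -55.3, 3.8] [0.487, -0.232, -0.915]
[-55.8, -64.1, -47.4] [0.558, -0.057, -0.828]
```

```bash
python3 -m inch '{"slide":[[-31,-6,12],[-63,-11,23],[-94,-17,35],[-126,-22,46],[-157,-28,58],[-189,-33,70],[-189,-33,70]],"rotation":[[0.031,-0.091,-0.15],[0.062,-0.182,-0.299],[0.094,-0.273,-0.449],[0.125,-0.364,-0.598],[0.156,-0.455,-0.748],[0.187,-0.546,-0.897],[0.187,-0.546,-0.897]]}' | grep -E "tcp|ft|width"
python3 -m inch '{"slide":[[-16,-13,8],[-31,-26,16],[-47,-38,24],[-62,-51,31],[-78,-64,39],[-93,-77,47],[-93,-77,47]],"rotation":[[0.064,-0.065,-0.155],[0.128,-0.131,-0.311],[0.192,-0.196,-0.466],[0.256,-0.261,-0.621],[0.32,-0.327,-0.777],[0.384,-0.392,-0.932],[0.384,-0.392,-0.932]]}' | grep -E "tcp|ft|width"
python3 -c "
from h import *; print(bot.get_state()['joints'].round(2))"
python3 -m inch '{"slide":[[-9,-9,1],[-17,-18,1],[-26,-28,2],[-35,-37,3],[-44,-46,3],[-52,-55,4],[-52,-55,4]],"rotation":[[0.081,-0.039,-0.152],[0.162,-0.077,-0.305],[0.243,-0.116,-0.457],[0.325,-0.155,-0.61],[0.406,-0.193,-0.762],[0.487,-0.232,-0.915],[0.487,-0.232,-0.915]]}' | grep -E "tcp|ft|width"
python3 -m inch '{"slide":[[-9,-11,-8],[-19,-21,-16],[-28,-32,-24],[-37,-43,-32],[-46,-53,-40],[-56,-64,-47],[-56,-64,-47]],"rotation":[[0.093,-0.01,-0.138],[0.186,-0.019,-0.276],[0.279,-0.029,-0.414],[0.372,-0.038,-0.552],[0.465,-0.048,-0.69],[0.558,-0.057,-0.828],[0.558,-0.057,-0.828]]}' | grep -E "tcp|ft|width"
python3 - <<'E'
from sim import *
s=bot.get_state(); print(s['joints'].round(2),s['time_s'])
r=horiz(264); cp=comp(1,-1); z=r.as_matrix()[:,2]; print(cp); chain([(np.r_[cp,.27]+z*OFF,r),(np.r_[cp,.159]+z*OFF,r)])
d=cam('wrist');save(d,'w10.png')
d=cam('scene'); a,b=map(int,proj(d,(.45,-.36,.15))); c=d['img'][b-100:b+80,max(0,a-110):a+130]; save(dict(img=np.hstack([cv2.resize(c,None,fx=2,fy=2)])),'s10.png')
E
```

```text
tcp_pos: [0.4818, -0.2803, 0.1792]
ft_force: [1.0, 0.1, -0.3]
grip_width: 0.0212
tcp_pos: [0.3636, -0.3264, 0.204]
ft_force: [0.9, 0.4, -1.1]
grip_width: 0.0212
[0.03 0.74 0.22 1.91 0.54 1.37 0.42]
tcp_pos: [0.3627, -0.3865, 0.2513]
ft_force: [1.3, 0.1, 0.0]
grip_width: 0.0214
tcp_pos: [0.4578, -0.4001, 0.2663]
ft_force: [-0.2, -0.3, -1.4]
grip_width: 0.0208
[-0.04  0.85  0.02  2.27  1.44  1.56  1.59] 65.525
[ 0.46430379 -0.36182107]
[3.7, -2.5, 0.2] [0.004, 0.001, -0.002]
[-111.0, 0.0, -0.0] [0.0, 0.0, 0.0]
```

View pics/s10.png

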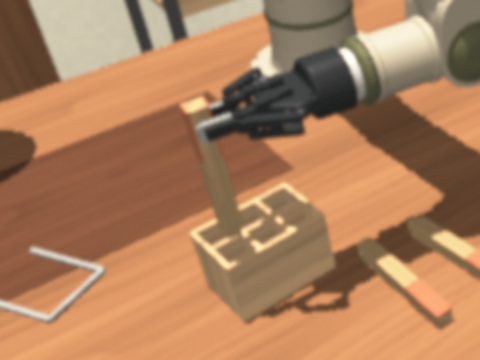

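The stick is upright over the far-right compartment (crop ~215,160), gripper level. I'll check the stick's verticality and the caddy position in the scene depth.

Run:
```python
from h import *
d=cam('scene'); P=cloud(d)
with np.errstate(all='ignore'):
    near=(abs(P[...,0]-.44)<.09)&(abs(P[...,1]+.32)<.11)
    m=near&(P[...,2]>.084)&(P[...,2]<.096)
Q=P[m][:,:2]; print('caddy scene',m.sum(),cv2.minAreaRect((Q*1000).astype(np.float32)))
b=P[near&(P[...,2]>.035)&(P[...,2]<.045)]; 
for z in(.13,.15,.17,.19,.21,.23):
    with np.errstate(all='ignore'): k=(abs(P[...,2]-z)<.006)&(abs(P[...,0]-.464)<.03)&(abs(P[...,1]+.364)<.03)
    print(z,k.sum(),np.round(P[k].mean(0),4) if k.any() else '',P[k].max(0).round(4),P[k].min(0).round(4))
t=cam('top'); P=cloud(t)
with np.errstate(all='ignore'): k=(abs(P[...,2]-.092)<.01)&(abs(P[...,0]-.44)<.08)&(abs(P[...,1]+.32)<.09)
print('top',cv2.minAreaRect((P[k][:,:2]*1000).astype(np.float32)))
print(bot.get_state()['tcp_pos'])
```

```text
caddy scene 583 ((438.84307861328125, -322.99981689453125), (94.93534851074219, 135.26951599121094), 3.741730213165283)
0.13 52 [ 0.4729 -0.3642  0.1305] [ 0.4768 -0.3514  0.1359] [ 0.4533 -0.3747  0.1241]
0.15 53 [ 0.472  -0.3643  0.15  ] [ 0.4768 -0.351   0.156 ] [ 0.4545 -0.3745  0.1441]
0.17 53 [ 0.4722 -0.3642  0.1694] [ 0.477  -0.3523  0.1758] [ 0.4548 -0.3748  0.1642]
0.19 57 [ 0.4721 -0.3644  0.19  ] [ 0.4765 -0.3515  0.1957] [ 0.4546 -0.3752  0.1842]
0.21 57 [ 0.4724 -0.3642  0.2099] [ 0.4772 -0.3514  0.2159] [ 0.4542 -0.375   0.2045]
0.23 55 [ 0.4722 -0.3644  0.2297] [ 0.4766 -0.3515  0.2352] [ 0.4509 -0.375   0.2241]
top ((438.3728942871094, -321.610107421875), (87.97622680664062, 135.5725860595703), 4.092970371246338)
[ 0.45818233 -0.39986022  0.26588869]
```

```bash
python3 -m inch '{"slide":[[0,2,1.5],[-10,2,1.5],[-20,2,1.5],[-30,2,1.5],[-40,2,1.5],[-50,2,1.5],[-60,2,1.5],[-60,2,1.5]],"rotation":[[0,0,0],[0,0,0],[0,0,0],[0,0,0],[0,0,0],[0,0,0],[0,0,0],[0,0,0]]}'
python3 -m inch '{"slide":[[-10,0,0],[-20,0,0],[-30,0,0],[-38,0,0],[-44,0,0],[-48,0,0],[-48,0,0]],"rotation":[[0,0,0],[0,0,0],[0,0,0],[0,0,0],[0,0,0],[0,0,0],[0,0,0]]}'
python3 -c "
from h import *; print(bot.get_state()['joints'].round(2),bot.get_state()['moment'].round(2))"
```

```text
time_s: 66.72
tcp_pos: [0.4557, -0.4008, 0.205]
ee_rot: [1.136, -1.254, 1.126]
ft_force: [0.5, -0.1, 0.6]
grip_width: 0.0209
grasp_force: 39.9
time_s: 67.6
tcp_pos: [0.4554, -0.4007, 0.1577]
ee_rot: [1.135, -1.254, 1.127]
ft_force: [-0.3, 0.2, -0.1]
grip_width: 0.0213
grasp_force: 39.9
[-0.03  1.07  0.01  2.24  1.45  1.54  1.4 ] [ 1.18 -0.17  0.03]
```

```bash
python3 -m inch '{"slide":[[-1.5,0,0],[-1.5,0,0],[-1.5,0,0],[-1.5,0,0],[-1.5,0,0]],"rotation":[[0,0,0],[0,0,0],[0,0,0],[0,0,0],[0,0,0]]}' 0.42 | grep -E "ft|width"
python3 -m inch '{"slide":[[0,0,-15],[0,0,-35],[0,0,-60],[0,0,-80],[40,0,-80],[80,0,-80],[112,0,-80],[112,0,-80]],"rotation":[[0,0,0],[0,0,0],[0,0,0],[0,0,0],[0,0,0],[0,0,0],[0,0,0],[0,0,0]]}'
cat > back.py <<'E'
from search import *
import sys,pickle
gx,gy,th=map(float,sys.argv[1:4]); zz=.12
q=bot.get_state()['joints']; qs=np.array([.02,.61,.54,1.54,-.34,1.07,-.8])
qT,e1,e2=ik(x,np.array([gx,gy,zz]),down(th-90),qs,w=.01); print(q.round(2),qT.round(2),e1,e2)
qq=q; mn=9; W=[]
for k in range(1,5):
    P,rr=fk(x,q+(qT-q)*k/4); W.append((P,rr)); qq,m,e=go(qq,P,rr,8); print(P.round(3),rr.as_matrix()[:,2].round(2),m.round(2))
print(qq.round(2)); chain(W)
E
python3 m.py 2>&1| grep -E '^s|caddy'
python3 - <<'E'
from h import *
d=cam('scene'); a,b=map(int,proj(d,(.45,-.36,.1))); c=d['img'][b-100:b+80,max(0,a-110):a+130]; save(dict(img=cv2.resize(c,None,fx=2,fy=2)),'s11.png')
E
```

```text
ft_force: [-0.1, -0.4, 0.6]
grip_width: 0.0359
time_s: 69.22
tcp_pos: [0.4643, -0.3209, 0.2704]
ee_rot: [1.134, -1.257, 1.13]
ft_force: [-0.4, 0.7, 0.1]
grip_width: 0.0361
grasp_force: 0.0
caddy ((439.861572265625, -320.2093505859375), (90.83549499511719, 136.24693298339844), 3.939324378967285) 450
s1 ((600.5267944335938, -120.99423217773438), (137.52317810058594, 23.3415584564209), 6.731456756591797) 321 all [ 0.60453659 -0.12103299  0.024     ] lea [ 0.63470456 -0.11678884  0.024     ]
s2 ((597.3639526367188, -207.0054168701172), (125.29703521728516, 23.693157196044922), 0.8133283853530884) 316 all [ 0.59806741 -0.20671676  0.024     ] lea [ 0.62779243 -0.20684064  0.024     ]
```

View pics/s11.png

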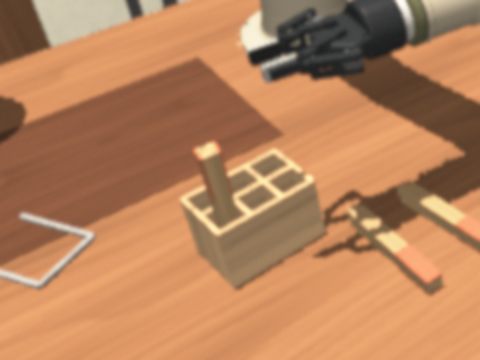

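The first stick stands in the far-right compartment, leather up (~215,175). Next, stick 2.

```bash
python3 back.py .632 -.2083 .8
```

```text
[-0.15  0.85 -0.05  2.26  1.29  1.61  1.6 ] [-0.08  0.67  0.51  1.83 -0.45  0.76 -0.89] 1.4020814890388174e-06 7.299172301911099e-05
[ 0.355 -0.303  0.215] [-0.55 -0.8  -0.24] 0.25
[ 0.346 -0.233  0.141] [-0.69 -0.44 -0.58] 0.43
[ 0.455 -0.183  0.092] [-0.46 -0.11 -0.88] 0.55
[ 0.632 -0.208  0.12 ] [-0.  0. -1.] 0.6
[-0.08  0.67  0.5   1.83 -0.45  0.75 -0.9 ]
[-53.5, 111.0, -6.4] [-0.566, -0.03, 0.828]
[-27.0, 93.3, -32.8] [-0.5, 0.205, 0.933]
[-16.6, 108.2, -69.0] [-0.357, 0.382, 0.992]
[43.1, 142.5, -103.5] [-0.148, 0.497, 1.016]
```

```bash
python3 -m inch '{"slide":[[-9,18,-1],[-18,37,-2],[-27,55,-3],[-36,74,-4],[-45,92,-5],[-54,111,-6],[-54,111,-6]],"rotation":[[-0.094,-0.005,0.138],[-0.189,-0.01,0.276],[-0.283,-0.015,0.414],[-0.377,-0.02,0.552],[-0.472,-0.025,0.69],[-0.566,-0.03,0.828],[-0.566,-0.03,0.828]]}' 0.5 | grep -E "tcp|ft"
python3 -m inch '{"slide":[[-4,15,-5],[-9,31,-11],[-13,47,-16],[-18,62,-22],[-22,78,-27],[-27,93,-33],[-27,93,-33]],"rotation":[[-0.083,0.034,0.155],[-0.167,0.068,0.311],[-0.25,0.103,0.466],[-0.333,0.137,0.622],[-0.417,0.171,0.777],[-0.5,0.205,0.933],[-0.5,0.205,0.933]]}' | grep -E "tcp|ft"
python3 -m inch '{"slide":[[-3,18,-11],[-6,36,-23],[-8,54,-34],[-11,72,-46],[-14,90,-57],[-17,108,-69],[-17,108,-69]],"rotation":[[-0.06,0.064,0.165],[-0.119,0.127,0.331],[-0.178,0.191,0.496],[-0.238,0.255,0.661],[-0.297,0.318,0.827],[-0.357,0.382,0.992],[-0.357,0.382,0.992]]}' | grep -E "tcp|ft"
python3 -m inch '{"slide":[[7,24,-17],[14,48,-34],[21,71,-52],[29,95,-69],[36,119,-86],[43,142,-103],[43,142,-103],[43,142,-103]],"rotation":[[-0.025,0.083,0.169],[-0.049,0.166,0.339],[-0.074,0.248,0.508],[-0.099,0.331,0.677],[-0.123,0.414,0.847],[-0.148,0.497,1.016],[-0.148,0.497,1.016],[-0.148,0.497,1.016]]}'
python3 ws.py 2>/dev/null; python3 -c "
from h import *
print(bot.get_state()['joints'].round(2)); chain([((.632,-.2083,-.018),down(-89.2))])"
```

```text
tcp_pos: [0.3539, -0.3041, 0.2148]
ft_force: [-0.2, 0.1, 0.4]
tcp_pos: [0.3453, -0.2341, 0.1407]
ft_force: [-0.1, -0.6, 0.1]
tcp_pos: [0.4541, -0.1841, 0.0921]
ft_force: [-1.0, 0.7, 0.3]
time_s: 72.95
tcp_pos: [0.6297, -0.2087, 0.1187]
ee_rot: [-3.141, -0.032, 0.01]
ft_force: [-0.1, -0.2, 0.2]
grip_width: 0.0426
grasp_force: 0.0
px [170. 211.] ctr 603.5 -123.1 size 130.3 23.7 ang 7.3 leather end at [ 668.1 -114.9]
px [279. 241.] ctr 580.0 -209.7 size 162.0 22.7 ang 0.8 leather end at [ 661.  -208.6]
[-0.07  0.67  0.49  1.83 -0.44  0.76 -0.89]
[2.7, -0.6, 136.8] [-0.001, 0.005, 0.005]
```

```bash
python3 -m inch '{"slide":[[2,0,40],[2,0,80],[2,0,110],[2,0,125],[2,0,136],[2,0,136]],"rotation":[[0,0.005,0.005],[0,0.005,0.005],[0,0.005,0.005],[0,0.005,0.005],[0,0.005,0.005],[0,0.005,0.005]]}' 0.5
python3 -c "
from h import *
chain([((.631,-.2088,-.026),down(-89.2))])"
```

```text
time_s: 73.75
tcp_pos: [0.6331, -0.2097, -0.0165]
ee_rot: [3.142, 0.014, 0.005]
ft_force: [-0.4, 1.1, 0.5]
grip_width: 0.0426
grasp_force: 0.0
[-2.2, -0.9, 9.5] [0.0, -0.003, -0.005]
```

```bash
python3 -m inch '{"slide":[[-2,-1,5],[-2,-1,9],[-2,-1,9]],"rotation":[[0,0,0],[0,0,0],[0,0,0]]}' | grep -E "tcp|ft"
python3 -m inch '{"slide":[[0,0,0],[0,0,0],[0,0,0],[0,0,0],[0,0,0],[0,0,0]],"rotation":[[0,0,0],[0,0,0],[0,0,0],[0,0,0],[0,0,0],[0,0,0]]}' 0 40
python3 -m inch '{"slide":[[0,0,-30],[0,0,-80],[0,0,-130],[0,0,-180],[0,0,-230],[0,0,-278],[0,0,-278]],"rotation":[[0,0,0],[0,0,0],[0,0,0],[0,0,0],[0,0,0],[0,0,0],[0,0,0]]}'
python3 s3.py -1 0 264,270; python3 s3.py 1 0 264,270
```

```text
tcp_pos: [0.6313, -0.2086, -0.0253]
ft_force: [-0.0, -0.4, -0.1]
time_s: 74.88
tcp_pos: [0.6316, -0.2089, -0.025]
ee_rot: [3.141, 0.013, 0.007]
ft_force: [-1.4, -0.1, 5.8]
grip_width: 0.0208
grasp_force: 40.7
time_s: 75.75
tcp_pos: [0.6317, -0.2096, 0.2564]
ee_rot: [3.14, 0.013, 0.016]
ft_force: [0.0, -0.7, -1.3]
grip_width: 0.021
grasp_force: 40.0
[-0.15  0.52  0.6   1.72 -0.35  1.   -0.98]
[-0.15  0.52  0.6   1.72 -0.35  1.   -0.98]
0.2 270.0 [ 0.01  0.85 -0.19  2.35  1.45  1.71  1.51] [-0.12  1.09 -0.    2.32  1.45  1.54  1.31] [[0.44, -0.22, 0.19], [0.33, -0.28, 0.22], [0.35, -0.35, 0.27], [0.46, -0.36, 0.27]] [np.float64(-0.43), np.float64(-0.1), np.float64(0.66), np.float64(1.0)]
0.2 270.0 [-0.    0.85 -0.17  2.35  1.45  1.69  1.51] [-0.12  1.09 -0.    2.32  1.45  1.54  1.31] [[0.44, -0.22, 0.19], [0.34, -0.28, 0.22], [0.35, -0.35, 0.27], [0.46, -0.36, 0.27]] [np.float64(-0.43), np.float64(-0.11), np.float64(0.65), np.float64(1.0)]
```

```bash
python3 pr.py 0
python3 - <<'E'
from sim import *
import pickle
d=cam('scene'); P=cloud(d)
for z in(.11,.14,.17):
    with np.errstate(all='ignore'): k=(abs(P[...,2]-z)<.006)&(abs(P[...,0]-.464)<.04)&(abs(P[...,1]+.364)<.04)
    print(z,k.sum(),P[k].max(0).round(4),P[k].min(0).round(4))
# handle end path
W=pickle.load(open('best.pkl','rb'))[0][5]; q=bot.get_state()['joints']
for a,b in zip(W[:-1],W[1:]):
    dr=(a[1].inv()*b[1]).as_rotvec()
    for t in(.0,.33,.66,1):
        r=a[1]*R.from_rotvec(dr*t); p=a[0]+(b[0]-a[0])*t; z=r.apply([0,0,1]);g=p-z*OFF; print(g.round(3),'handle',(g-r.apply([1,0,0])*.152).round(3),'leather',(g+r.apply([1,0,0])*.03).round(3))
E
```

```text
0.20356792734940443 270.0
[-190.6, 5.7, 64.6] [0.102, -0.592, -0.954]
[-109.1, -53.9, 41.6] [0.346, -0.451, -0.977]
[-71.8, -45.1, -0.0] [0.475, -0.281, -0.954]
[-75.9, -64.5, -47.7] [0.558, -0.101, -0.857]
0.11 53 [ 0.4741 -0.3521  0.1159] [ 0.4474 -0.3753  0.1041]
0.14 51 [ 0.4741 -0.3516  0.1458] [ 0.4521 -0.3745  0.1341]
0.17 55 [ 0.4728 -0.3512  0.1758] [ 0.4478 -0.3749  0.1641]
[ 0.462 -0.21   0.223] handle [ 0.396 -0.331  0.288] leather [ 0.475 -0.186  0.21 ]
[ 0.431 -0.228  0.228] handle [ 0.416 -0.366  0.289] leather [ 0.434 -0.2    0.216]
[ 0.398 -0.244  0.233] handle [ 0.434 -0.385  0.277] leather [ 0.391 -0.216  0.224]
[ 0.361 -0.26   0.238] handle [ 0.442 -0.387  0.253] leather [ 0.345 -0.235  0.235]
[ 0.361 -0.26   0.238] handle [ 0.442 -0.387  0.253] leather [ 0.345 -0.235  0.235]
[ 0.367 -0.278  0.248] handle [ 0.472 -0.385  0.225] leather [ 0.346 -0.257  0.252]
[ 0.37  -0.296  0.258] handle [ 0.484 -0.375  0.196] leather [ 0.347 -0.28   0.271]
[ 0.371 -0.315  0.271] handle [ 0.476 -0.361  0.171] leather [ 0.35  -0.306  0.291]
[ 0.371 -0.315  0.271] handle [ 0.476 -0.361  0.171] leather [ 0.35  -0.306  0.291]
[ 0.402 -0.315  0.269] handle [ 0.481 -0.34   0.141] leather [ 0.386 -0.31   0.294]
[ 0.431 -0.316  0.268] handle [ 0.474 -0.326  0.123] leather [ 0.423 -0.314  0.297]
[ 0.461 -0.319  0.27 ] handle [ 0.461 -0.319  0.118] leather [ 0.461 -0.319  0.3  ]
```

```bash
python3 -m inch '{"slide":[[0,0,-40],[0,0,-80],[0,0,-90],[0,0,-90]],"rotation":[[0,0,0],[0,0,0],[0,0,0],[0,0,0]]}' | grep -E "tcp|ft"
sed -i 's/w=.05)$/w=.05,zh=float(sys.argv[4]))/; s/^best.sort/best.sort/' s3.py
cat > hp.py <<'E'
from sim import *
import pickle,sys
W=pickle.load(open('best.pkl','rb'))[int(sys.argv[1])][5]; s=bot.get_state(); W=[(s['tcp_pos'],R.from_rotvec(s['ee_rot']))]+W
for a,b in zip(W[:-1],W[1:]):
    dr=(a[1].inv()*b[1]).as_rotvec()
    for t in(.33,.66,1):
        r=a[1]*R.from_rotvec(dr*t); p=a[0]+(b[0]-a[0])*t; z=r.apply([0,0,1]);g=p-z*OFF; print(g.round(3),'handle',(g-r.apply([1,0,0])*.152).round(3))
E
python3 s3.py 1 0 264,270 .36; python3 hp.py 0; python3 pr.py 0
```

```text
tcp_pos: [0.6297, -0.2082, 0.3415]
ft_force: [-0.4, -0.1, -0.5]
[-0.18  0.46  0.64  1.61 -0.29  1.17 -1.03]
0.2 270.0 [ 0.02  0.66 -0.2   2.33  1.45  1.71  1.72] [-0.11  1.09 -0.01  2.32  1.45  1.55  1.31] [[0.46, -0.23, 0.27], [0.36, -0.29, 0.29], [0.37, -0.35, 0.34], [0.46, -0.36, 0.36]] [np.float64(-0.43), np.float64(-0.14), np.float64(0.63), np.float64(1.0)]
0.2 270.0 [-0.04  0.65 -0.12  2.34  1.45  1.66  1.72] [-0.12  1.09  0.    2.32  1.45  1.54  1.31] [[0.46, -0.23, 0.27], [0.36, -0.29, 0.29], [0.37, -0.35, 0.34], [0.46, -0.36, 0.36]] [np.float64(-0.43), np.float64(-0.16), np.float64(0.61), np.float64(1.0)]
[ 0.58  -0.215  0.357] handle [ 0.439 -0.263  0.384]
[ 0.53  -0.219  0.333] handle [ 0.418 -0.309  0.382]
[ 0.477 -0.222  0.307] handle [ 0.41  -0.342  0.372]
[ 0.448 -0.239  0.309] handle [ 0.433 -0.376  0.372]
[ 0.417 -0.255  0.311] handle [ 0.455 -0.394  0.359]
[ 0.383 -0.27   0.313] handle [ 0.468 -0.394  0.334]
[ 0.386 -0.286  0.323] handle [ 0.497 -0.388  0.307]
[ 0.387 -0.301  0.333] handle [ 0.507 -0.375  0.277]
[ 0.385 -0.318  0.346] handle [ 0.496 -0.358  0.25 ]
[ 0.412 -0.317  0.349] handle [ 0.495 -0.338  0.223]
[ 0.436 -0.317  0.353] handle [ 0.482 -0.324  0.208]
[ 0.461 -0.319  0.36 ] handle [ 0.461 -0.319  0.208]
0.20338407308170714 270.0
[-171.8, 20.1, 68.0] [0.049, -0.561, -0.961]
[-100.4, -47.5, 43.3] [0.307, -0.439, -0.999]
[-61.3, -46.1, 2.5] [0.459, -0.264, -0.983]
[-57.2, -65.6, -43.3] [0.551, -0.046, -0.901]
```

Handle end now clears the standing stick (≥0.2 m near it).

```bash
python3 -m inch '{"slide":[[-29,3,11],[-57,7,23],[-86,10,34],[-115,13,45],[-143,17,57],[-172,20,68],[-172,20,68]],"rotation":[[0.008,-0.093,-0.16],[0.016,-0.187,-0.32],[0.025,-0.28,-0.48],[0.033,-0.374,-0.641],[0.041,-0.467,-0.801],[0.049,-0.561,-0.961],[0.049,-0.561,-0.961]]}' | grep -E "tcp|ft"
python3 -m inch '{"slide":[[-17,-8,7],[-33,-16,14],[-50,-24,22],[-67,-32,29],[-84,-40,36],[-100,-48,43],[-100,-48,43]],"rotation":[[0.051,-0.073,-0.166],[0.102,-0.146,-0.333],[0.153,-0.22,-0.5],[0.205,-0.293,-0.666],[0.256,-0.366,-0.832],[0.307,-0.439,-0.999],[0.307,-0.439,-0.999]]}' | grep -E "tcp|ft"
python3 -m inch '{"slide":[[-10,-8,0],[-20,-15,1],[-31,-23,1],[-41,-31,2],[-51,-38,2],[-61,-46,3],[-61,-46,3]],"rotation":[[0.076,-0.044,-0.164],[0.153,-0.088,-0.328],[0.23,-0.132,-0.492],[0.306,-0.176,-0.655],[0.383,-0.22,-0.819],[0.459,-0.264,-0.983],[0.459,-0.264,-0.983]]}' | grep -E "tcp|ft"
python3 -m inch '{"slide":[[-10,-11,-7],[-19,-22,-14],[-29,-33,-22],[-38,-44,-29],[-48,-55,-36],[-57,-66,-43],[-57,-66,-43]],"rotation":[[0.092,-0.008,-0.15],[0.184,-0.015,-0.3],[0.276,-0.023,-0.45],[0.367,-0.031,-0.601],[0.459,-0.038,-0.751],[0.551,-0.046,-0.901],[0.551,-0.046,-0.901]]}' | grep -E "tcp|ft"
cat > chk.py <<'E'
from sim import *
import sys
i,j,az=int(sys.argv[1]),int(sys.argv[2]),float(sys.argv[3])
s=bot.get_state(); print(s['joints'].round(2),s['time_s'],s['tcp_pos'])
r=horiz(az); cp=comp(i,j); z=r.as_matrix()[:,2]
cs=np.array([.4392,-.3228])+CR@[i*.0215,j*.043]   # in the scene camera's view
chain([(np.r_[cp,s['tcp_pos'][2]]+z*OFF,r)])
d=cam('scene'); P=cloud(d); hz=s['tcp_pos'][2]
for h in(hz-.12,hz-.08,hz-.05):
    with np.errstate(all='ignore'): k=(abs(P[...,2]-h)<.008)&(abs(P[...,0]-cs[0])<.022)&(abs(P[...,1]-cs[1])<.022)
    a,b=P[k].max(0),P[k].min(0); print(h.round(3),k.sum(),a.round(4),b.round(4),'mid minus slot mm',(((a+b)/2)[:2]-cs)*1000)
E
python3 chk.py 1 0 270
```

```text
tcp_pos: [0.4565, -0.2283, 0.2713]
ft_force: [1.3, 0.7, -0.6]
tcp_pos: [0.357, -0.2898, 0.2926]
ft_force: [0.7, -0.1, -0.1]
tcp_pos: [0.3657, -0.3509, 0.3389]
ft_force: [0.1, -0.4, -0.9]
tcp_pos: [0.4602, -0.3581, 0.3615]
ft_force: [0.7, -1.3, -0.9]
[-0.13  0.65  0.02  2.34  1.45  1.58  1.71] 79.8 [ 0.46019368 -0.35808357  0.36149399]
[-0.0, -1.2, -0.2] [0.004, -0.001, -0.008]
0.241 81 [ 0.4755 -0.3084  0.2495] [ 0.4512 -0.333   0.2335] mid minus slot mm [2.70941658 0.58188091]
0.281 89 [ 0.4748 -0.3096  0.2889] [ 0.4532 -0.3332  0.2735] mid minus slot mm [ 3.33000967 -0.08356936]
0.311 95 [ 0.4741 -0.3087  0.3195] [ 0.451  -0.3331  0.3036] mid minus slot mm [1.91073169 0.39482797]
```

```bash
python3 -m inch '{"slide":[[0,2,0],[-25,2,0],[-50,2,0],[-75,2,0],[-100,2,0],[-110,2,0],[-120,2,0],[-120,2,0]],"rotation":[[0,0,0],[0,0,0],[0,0,0],[0,0,0],[0,0,0],[0,0,0],[0,0,0],[0,0,0]]}' | grep -E "tcp|ft"
python3 -m inch '{"slide":[[-12,0,0],[-24,0,0],[-36,0,0],[-48,0,0],[-60,0,0],[-72,0,0],[-82,0,0],[-82,0,0]],"rotation":[[0,0,0],[0,0,0],[0,0,0],[0,0,0],[0,0,0],[0,0,0],[0,0,0],[0,0,0]]}' | grep -E "tcp|ft"
```

```text
tcp_pos: [0.4589, -0.3579, 0.2411]
ft_force: [0.4, -0.6, 0.1]
tcp_pos: [0.4589, -0.3581, 0.1585]
ft_force: [0.6, 0.7, 0.0]
```

```bash
python3 -m inch '{"slide":[[-1.5,0,0],[-1.5,0,0],[-1.5,0,0],[-1.5,0,0],[-1.5,0,0]],"rotation":[[0,0,0],[0,0,0],[0,0,0],[0,0,0],[0,0,0]]}' 0.42 | grep -E "ft|width"
python3 -m inch '{"slide":[[0,0,-15],[0,0,-35],[0,0,-60],[0,0,-80],[40,0,-80],[80,0,-80],[112,0,-80],[112,0,-80]],"rotation":[[0,0,0],[0,0,0],[0,0,0],[0,0,0],[0,0,0],[0,0,0],[0,0,0],[0,0,0]]}' | grep -E "ft|tcp"
python3 back.py .638 -.1185 7.4
python3 - <<'E'
from sim import *
d=cam('scene'); P=cloud(d)
for j in(-1,0):
  cs=np.array([.4392,-.3228])+CR@[.0215,j*.043]
  for h in(.11,.14,.17,.185):
    with np.errstate(all='ignore'): k=(abs(P[...,2]-h)<.006)&(abs(P[...,0]-cs[0])<.022)&(abs(P[...,1]-cs[1])<.021)
    print(j,h,k.sum(),(P[k].max(0)[:2]-cs).round(4),(P[k].min(0)[:2]-cs).round(4),P[k][:,2].max())
E
python3 m.py 2>&1 | grep -E '^s1'
```

```text
ft_force: [0.1, 0.7, -0.5]
grip_width: 0.0358
tcp_pos: [0.4587, -0.2771, 0.2714]
ft_force: [-0.0, -0.1, -0.2]
[-0.24  0.84 -0.08  2.34  1.28  1.61  1.51] [-0.21  0.65  0.48  1.87 -0.43  0.73 -0.92] 1.5970407325454408e-06 8.456614760930445e-05
[ 0.35  -0.262  0.22 ] [-0.47 -0.85 -0.22] 0.24
[ 0.338 -0.186  0.143] [-0.65 -0.51 -0.56] 0.37
[ 0.449 -0.119  0.092] [-0.46 -0.17 -0.87] 0.49
[ 0.638 -0.119  0.12 ] [-0.  0. -1.] 0.6
[-0.21  0.65  0.48  1.87 -0.43  0.73 -0.93]
[-50.6, 109.4, -15.0] [-0.566, -0.007, 0.827]
[-28.5, 96.1, -41.9] [-0.498, 0.214, 0.926]
[-14.0, 115.5, -77.8] [-0.361, 0.388, 0.979]
[52.3, 146.7, -111.2] [-0.152, 0.507, 0.998]
-1 0.11 47 [0.0104 0.0127] [-0.0141 -0.0108] 0.11562146900131647
-1 0.14 53 [0.0117 0.0144] [-0.0142 -0.0104] 0.145390939374271
-1 0.17 58 [0.0112 0.013 ] [-0.0164 -0.011 ] 0.17598488848694346
-1 0.185 82 [0.0088 0.0148] [-0.0157 -0.0101] 0.1859513459158778
0 0.11 48 [0.0116 0.0131] [-0.0107 -0.0115] 0.11599820191619588
0 0.14 52 [0.0126 0.0134] [-0.0143 -0.0115] 0.14557011799370773
0 0.17 58 [0.0121 0.0144] [-0.0099 -0.0111] 0.17595547769402897
0 0.185 84 [0.0116 0.0138] [-0.0142 -0.0115] 0.1858939196083866
s1 ((588.556396484375, -122.84385681152344), (161.79220581054688, 23.109418869018555), 7.171297550201416) 403 all [ 0.58842249 -0.1227912   0.024     ] lea [ 0.63508003 -0.11672546  0.024     ]
```

```bash
python3 -m inch '{"slide":[[-8,18,-2],[-17,36,-5],[-25,55,-7],[-34,73,-10],[-42,91,-12],[-51,109,-15],[-51,109,-15]],"rotation":[[-0.094,-0.001,0.138],[-0.189,-0.002,0.276],[-0.283,-0.003,0.414],[-0.377,-0.005,0.551],[-0.472,-0.006,0.689],[-0.566,-0.007,0.827],[-0.566,-0.007,0.827]]}' 0.5 | grep -E "tcp|ft"
python3 -m inch '{"slide":[[-5,16,-7],[-10,32,-14],[-14,48,-21],[-19,64,-28],[-24,80,-35],[-28,96,-42],[-28,96,-42]],"rotation":[[-0.083,0.036,0.154],[-0.166,0.071,0.309],[-0.249,0.107,0.463],[-0.332,0.143,0.617],[-0.415,0.178,0.772],[-0.498,0.214,0.926],[-0.498,0.214,0.926]]}' | grep -E "tcp|ft"
python3 -m inch '{"slide":[[-2,19,-13],[-5,38,-26],[-7,58,-39],[-9,77,-52],[-12,96,-65],[-14,115,-78],[-14,115,-78]],"rotation":[[-0.06,0.065,0.163],[-0.12,0.129,0.326],[-0.18,0.194,0.49],[-0.241,0.259,0.653],[-0.301,0.323,0.816],[-0.361,0.388,0.979],[-0.361,0.388,0.979]]}' | grep -E "tcp|ft"
python3 -m inch '{"slide":[[9,24,-18],[17,49,-37],[26,73,-56],[35,98,-74],[44,122,-93],[52,147,-111],[52,147,-111],[52,147,-111]],"rotation":[[-0.025,0.085,0.166],[-0.051,0.169,0.333],[-0.076,0.253,0.499],[-0.101,0.338,0.665],[-0.127,0.422,0.832],[-0.152,0.507,0.998],[-0.152,0.507,0.998],[-0.152,0.507,0.998]]}'
python3 ws.py 2>/dev/null; python3 -c "
from h import *
print(bot.get_state()['joints'].round(2)); chain([((.638,-.1185,-.018),down(-82.6))])"
```

```text
tcp_pos: [0.3496, -0.2631, 0.2181]
ft_force: [0.6, -0.3, 0.2]
tcp_pos: [0.3375, -0.1872, 0.1418]
ft_force: [-0.5, -0.0, -0.6]
tcp_pos: [0.4478, -0.1193, 0.0901]
ft_force: [0.2, 0.4, -0.0]
time_s: 87.2
tcp_pos: [0.6361, -0.1193, 0.117]
ee_rot: [-3.134, -0.213, 0.013]
ft_force: [-0.3, 0.3, -0.9]
grip_width: 0.0426
grasp_force: 0.0
px [ 86. 177.] ctr 629.8 27.7 size 138.6 4.9 ang 73.0 leather end at [650.1  94. ]
px [278. 239.] ctr 587.7 -125.1 size 162.4 22.4 ang 7.0 leather end at [ 668.3 -115.2]
[-0.2   0.65  0.47  1.87 -0.42  0.73 -0.93]
[2.7, -0.7, 135.1] [-0.0, 0.007, 0.005]
```

```bash
python3 -m inch '{"slide":[[2,0,40],[2,0,80],[2,0,110],[2,0,125],[2,0,134],[2,0,134]],"rotation":[[0,0.007,0.005],[0,0.007,0.005],[0,0.007,0.005],[0,0.007,0.005],[0,0.007,0.005],[0,0.007,0.005]]}' 0.5
python3 -c "
from h import *
chain([((.6385,-.1188,-.026),down(-82.8))])"
```

```text
time_s: 88.0
tcp_pos: [0.6395, -0.1199, -0.016]
ee_rot: [3.135, 0.195, 0.006]
ft_force: [-0.2, 0.2, 0.5]
grip_width: 0.0427
grasp_force: 0.0
[-0.9, -1.2, 10.0] [0.0, -0.004, -0.002]
```

```bash
python3 -m inch '{"slide":[[-1,-1,5],[-1,-1,9.5],[-1,-1,9.5]],"rotation":[[0,0,0],[0,0,0],[0,0,0]]}' | grep -E "tcp|ft"
python3 -m inch '{"slide":[[0,0,0],[0,0,0],[0,0,0],[0,0,0],[0,0,0],[0,0,0]],"rotation":[[0,0,0],[0,0,0],[0,0,0],[0,0,0],[0,0,0],[0,0,0]]}' 0 40
python3 -m inch '{"slide":[[0,0,-30],[0,0,-80],[0,0,-130],[0,0,-185],[0,0,-240],[0,0,-295],[0,0,-350],[0,0,-365]],"rotation":[[0,0,0],[0,0,0],[0,0,0],[0,0,0],[0,0,0],[0,0,0],[0,0,0],[0,0,0]]}'
python3 s3.py 1 1 264,270 .36; python3 hp.py 0; python3 pr.py 0
```

```text
tcp_pos: [0.6384, -0.1188, -0.0255]
ft_force: [-0.7, 0.4, 0.3]
time_s: 89.12
tcp_pos: [0.6387, -0.119, -0.0252]
ee_rot: [3.135, 0.194, 0.007]
ft_force: [-0.1, -0.5, 6.4]
grip_width: 0.0215
grasp_force: 40.8
time_s: 90.12
tcp_pos: [0.6379, -0.1196, 0.343]
ee_rot: [3.135, 0.193, 0.014]
ft_force: [-0.8, -0.8, -1.9]
grip_width: 0.0211
grasp_force: 40.1
[-0.31  0.43  0.63  1.64 -0.27  1.15 -1.07]
0.2 270.0 [-0.09  0.65 -0.18  2.34  1.36  1.71  1.7 ] [-0.19  1.09 -0.03  2.32  1.36  1.55  1.31] [[0.47, -0.16, 0.27], [0.38, -0.24, 0.29], [0.38, -0.3, 0.33], [0.46, -0.32, 0.36]] [np.float64(-0.42), np.float64(-0.15), np.float64(0.62), np.float64(1.0)]
0.2 270.0 [-0.09  0.65 -0.18  2.34  1.36  1.71  1.7 ] [-0.19  1.09 -0.03  2.32  1.36  1.55  1.31] [[0.47, -0.16, 0.27], [0.38, -0.24, 0.29], [0.38, -0.3, 0.33], [0.46, -0.32, 0.36]] [np.float64(-0.42), np.float64(-0.15), np.float64(0.62), np.float64(1.0)]
[ 0.59  -0.133  0.358] handle [ 0.455 -0.197  0.384]
[ 0.542 -0.143  0.334] handle [ 0.439 -0.245  0.381]
[ 0.491 -0.153  0.307] handle [ 0.436 -0.28   0.371]
[ 0.463 -0.174  0.308] handle [ 0.46  -0.312  0.371]
[ 0.433 -0.193  0.309] handle [ 0.481 -0.329  0.357]
[ 0.399 -0.213  0.31 ] handle [ 0.493 -0.33   0.332]
[ 0.4  -0.23  0.32] handle [ 0.518 -0.325  0.305]
[ 0.398 -0.248  0.33 ] handle [ 0.523 -0.314  0.275]
[ 0.394 -0.266  0.342] handle [ 0.509 -0.3    0.248]
[ 0.417 -0.269  0.347] handle [ 0.502 -0.285  0.222]
[ 0.438 -0.272  0.352] handle [ 0.484 -0.276  0.207]
[ 0.458 -0.276  0.36 ] handle [ 0.458 -0.276  0.208]
0.20233583004619904 270.0
[-168.6, 22.7, 68.2] [0.049, -0.546, -0.951]
[-102.4, -49.7, 46.8] [0.312, -0.417, -0.985]
[-58.2, -52.9, 12.0] [0.453, -0.226, -0.978]
[-48.2, -65.8, -27.7] [0.518, -0.011, -0.912]
```

```bash
python3 -m inch '{"slide":[[-28,4,11],[-56,8,23],[-84,11,34],[-112,15,45],[-141,19,57],[-169,23,68],[-169,23,68]],"rotation":[[0.008,-0.091,-0.158],[0.016,-0.182,-0.317],[0.025,-0.273,-0.475],[0.033,-0.364,-0.634],[0.041,-0.455,-0.792],[0.049,-0.546,-0.951],[0.049,-0.546,-0.951]]}' | grep -E "tcp|ft"
python3 -m inch '{"slide":[[-17,-8,8],[-34,-17,16],[-51,-25,23],[-68,-33,31],[-85,-41,39],[-102,-50,47],[-102,-50,47]],"rotation":[[0.052,-0.07,-0.164],[0.104,-0.139,-0.328],[0.156,-0.208,-0.492],[0.208,-0.278,-0.657],[0.26,-0.347,-0.821],[0.312,-0.417,-0.985],[0.312,-0.417,-0.985]]}' | grep -E "tcp|ft"
python3 -m inch '{"slide":[[-10,-9,2],[-19,-18,4],[-29,-26,6],[-39,-35,8],[-48,-44,10],[-58,-53,12],[-58,-53,12]],"rotation":[[0.075,-0.038,-0.163],[0.151,-0.075,-0.326],[0.226,-0.113,-0.489],[0.302,-0.151,-0.652],[0.378,-0.188,-0.815],[0.453,-0.226,-0.978],[0.453,-0.226,-0.978]]}' | grep -E "tcp|ft"
python3 -m inch '{"slide":[[-8,-11,-5],[-16,-22,-9],[-24,-33,-14],[-32,-44,-18],[-40,-55,-23],[-48,-66,-28],[-48,-66,-28]],"rotation":[[0.086,-0.002,-0.152],[0.173,-0.004,-0.304],[0.259,-0.005,-0.456],[0.345,-0.007,-0.608],[0.432,-0.009,-0.76],[0.518,-0.011,-0.912],[0.518,-0.011,-0.912]]}' | grep -E "tcp|ft"
python3 chk.py 1 1 270
```

```text
tcp_pos: [0.4708, -0.1613, 0.269]
ft_force: [-0.0, 0.6, 0.1]
tcp_pos: [0.3736, -0.2343, 0.286]
ft_force: [1.5, -0.3, 0.2]
tcp_pos: [0.3756, -0.2997, 0.3321]
ft_force: [-0.0, 0.8, -0.8]
tcp_pos: [0.4567, -0.3141, 0.3579]
ft_force: [0.1, 0.0, 0.3]
[-0.2   0.66 -0.02  2.35  1.35  1.61  1.7 ] 93.625 [ 0.45668467 -0.31413103  0.35790268]
[-0.0, -1.7, 0.9] [0.004, 0.0, -0.003]
0.238 79 [ 0.4717 -0.2638  0.2458] [ 0.4497 -0.2891  0.2301] mid minus slot mm [3.0099467  1.97398769]
0.278 86 [ 0.4728 -0.2643  0.2858] [ 0.4482 -0.2886  0.2699] mid minus slot mm [2.7916435 1.9872086]
0.308 84 [ 0.4713 -0.2645  0.3155] [ 0.4488 -0.29    0.3001] mid minus slot mm [2.32632282 1.21351217]
```

```bash
python3 -m inch '{"slide":[[0,2,1.5],[-25,2,1.5],[-50,2,1.5],[-75,2,1.5],[-100,2,1.5],[-110,2,1.5],[-120,2,1.5],[-120,2,1.5]],"rotation":[[0,0,0],[0,0,0],[0,0,0],[0,0,0],[0,0,0],[0,0,0],[0,0,0],[0,0,0]]}' | grep -E "tcp|ft"
python3 -m inch '{"slide":[[-12,0,0],[-24,0,0],[-36,0,0],[-48,0,0],[-60,0,0],[-70,0,0],[-79,0,0],[-79,0,0]],"rotation":[[0,0,0],[0,0,0],[0,0,0],[0,0,0],[0,0,0],[0,0,0],[0,0,0],[0,0,0]]}' | grep -E "tcp|ft"
python3 -m inch '{"slide":[[-1.5,0,0],[-1.5,0,0],[-1.5,0,0],[-1.5,0,0],[-1.5,0,0]],"rotation":[[0,0,0],[0,0,0],[0,0,0],[0,0,0],[0,0,0]]}' 0.42 | grep -E "ft|width"
python3 -m inch '{"slide":[[0,0,-15],[0,0,-35],[0,0,-60],[0,0,-80],[40,0,-80],[80,0,-80],[112,0,-80],[112,0,-80]],"rotation":[[0,0,0],[0,0,0],[0,0,0],[0,0,0],[0,0,0],[0,0,0],[0,0,0],[0,0,0]]}'
python3 - <<'E'
from h import *
d=cam('scene'); a,b=map(int,proj(d,(.45,-.32,.1))); c1=d['img'][b-75:b+75,a-75:a+75]
a,b=map(int,proj(d,(.59,.31,.15))); c2=d['img'][b-75:b+75,a-75:a+75]
cv2.imwrite('pics/fin.png',cv2.resize(np.hstack([c1,c2]),None,fx=2.6,fy=2.6)[...,::-1])
E
```

```text
tcp_pos: [0.4545, -0.3154, 0.2376]
ft_force: [-1.0, -0.4, 0.2]
tcp_pos: [0.4541, -0.3154, 0.1581]
ft_force: [0.6, 0.1, -0.6]
ft_force: [0.2, -0.6, -0.0]
grip_width: 0.0356
time_s: 97.3
tcp_pos: [0.4545, -0.2346, 0.2709]
ee_rot: [1.211, -1.208, 1.208]
ft_force: [0.4, -0.6, 0.4]
grip_width: 0.0357
grasp_force: 0.0
```

View pics/fin.png

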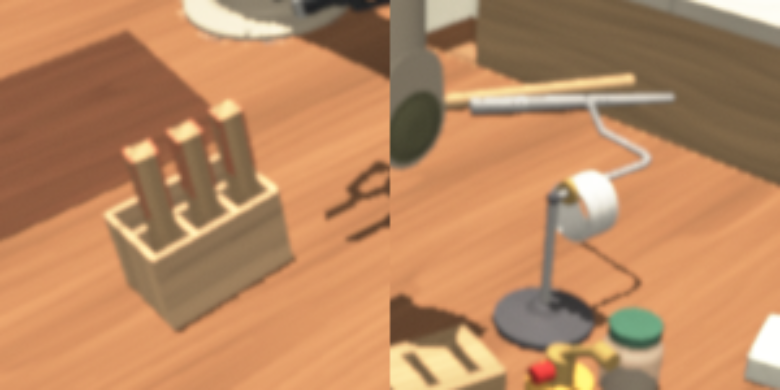

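The three sticks stand one per compartment with the leather up (left half, ~145–235, 180). The three bangles hang together against the stop (right half, ~590,205), and the robot touches nothing.

```bash
python3 -c "
from plant import bot; print(bot.job_done())"
```

```text
the job is handed in; nothing more can be done
None
```

The job is handed in at about 97 s: all three bangles hang together against the brass stop, all three buff sticks stand leather end up in separate caddy compartments, and I left the jar, torch and pliers alone; the hand-in gave no verdict.

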